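# Weigh the sample crucible from the back of the stock tray

### The job

The small lidded porcelain crucible stands at the back of the grey stock tray, hemmed in by two plastic bottles and a stoppered flask, and it has to go on the balance. First stand all three containers in the big white tray to clear the way, then set the crucible upright on the middle of the balance's pan, and then put each container back upright in the grey tray exactly where it stood before. Set everything down gently without dropping or tipping it, and leave the test-tube rack, the beaker and the mortar alone.

Things in the scene. Friction and masses are not known exactly. Their poses are not given: they have to be found in the camera images.
- round_bottle: Round white plastic bottle with a paper band, loose, 110 mm tall, 0.1 to 0.2 kg. Origin at the centre of its underside, z up. Body 52 mm across up to 66 mm, shoulder narrowing to 36 mm at 80 mm, neck 31 mm, grey round screw cap 36 mm across from 86 to 110 mm: grip it there. It starts left or right of the crucible or on its robot side; its start is the place it must return to.
- square_bottle: Square white plastic bottle, loose, 100 mm tall, 0.1 to 0.2 kg. Origin at the centre of its underside, z up, x and y square to its sides. Body 48 x 48 mm up to 66 mm, shoulder 38 mm square to 72 mm, neck 31 mm, grey round screw cap 36 mm across from 76 to 100 mm: grip it there. It starts left or right of the crucible or on its robot side; its start is the place it must return to.
- flask: Conical clear glass flask with a dark stopper, loose, 98 mm tall, 0.1 to 0.2 kg. Origin at the centre of its underside, z up. Base 54 mm across, cone narrowing to 28 mm at 62 mm, straight neck 28 mm across from 62 to 85 mm: grip it there; stopper 25 mm across up to 98 mm. It starts left or right of the crucible or on its robot side; its start is the place it must return to.
- crucible: White porcelain crucible with its lid on (one piece), loose, 53 mm tall, 0.07 kg. Origin at the centre of its underside, z up. Foot 32 mm across, widening to 45 mm at 22 mm; wall and lid edge 45 mm across from 22 to 42 mm: grip it there; lid knob 12 mm wide up to 53 mm. It starts in the grey tray, the containers round it about 53 mm away centre to centre, only 2 to 9 mm free between.
- stock_tray: Grey plastic stock tray, fixed, 165 (x) x 215 (y) x 22 mm tall, open on top. Origin under its centre on the bench, z up, -x side towards the robot. Walls and floor 4 mm thick: its inner floor is 4 mm above the origin.
- white_tray: White plastic lab tray, fixed, the side area, 290 (x) x 205 (y) x 35 mm tall, open on top, with a lip standing out 10 mm. Origin under its centre on the bench, z up. Walls and floor 4 mm thick: its inner floor is 4 mm above the origin and measures 282 x 197 mm. Empty at the start. It stands left or right of the grey tray, the balance on the other side.
- balance: Electronic balance, fixed, white and grey, display and keys on its -x side. Origin on the bench under the centre of the pan, z up. The pan is a round flat steel plate 116 mm across, its top 68 mm above the origin; the housing below is 56 mm tall and reaches from x = -145 to +70 mm, y = -88 to +88 mm. It stands on the other side from the white tray.
- tube_rack: Bystander: white wire test-tube rack with six empty glass tubes in it (one piece), loose, 0.5 kg, 76 (x) x 206 (y) mm, tubes up to 161 mm tall. Origin at the centre of its underside. Leave it alone.
- beaker: Bystander: small empty glass beaker, loose, 54 mm in diameter, 70 mm tall. Origin at the centre of its underside. Leave it alone.
- mortar: Bystander: white porcelain mortar with its pestle in it (one piece), loose, 100 mm in diameter, about 70 mm tall with the pestle. Origin at the centre of its underside. Leave it alone.

How it is judged:
By the outcome, as a careful person would: the job done as asked, in the order asked, and still so for the second after the job is handed in, with the robot touching nothing.
It also fails if it takes over 141 s, if anything falls off the work surface, if the arm or the gripper's body presses on something with over 40 N, if the wrist force passes 120 N, or if a joint passes its speed limit or range.

### The arm

A 6-joint arm with a two-finger parallel gripper is mounted at the origin on the work surface. World frame = base frame: x ahead of the robot, y to its left, z up, the work surface at z = 0. Lengths are in m, angles in rad, forces in N, time in s.
With the tool pointing down it reaches from about 0.25 to 0.8 m from the base axis. Payload 3.9 kg.
Tool frame: the origin (TCP) lies between the finger pads; the fingertips stand 11 mm ahead of it and the grasp point (between the pads) lies 8 mm behind it; z points along the fingers, y is the line along which they close (so a half turn about z gives the same grasp; the last joint's range is limited). The gripper opens to 85 mm and grips with 20 to 120 N. Pads are 22 mm wide; open, the fingers measure 114 mm over their backs; the gripper's body (76 mm by 85 mm) begins 54 mm behind the grasp point. The pads swing forward as they close: fully open they stand 13 mm farther back than shut.
Start: joints at [1.201, 0.26, -0.138, 1.173, 0, 1.571], TCP at [0.19, 0.49, 0.242] pointing down, gripper open.
Joint ranges: [-2.78, 2.78], [-0.83, 1.72], [-1.28, 1.37], [-1.9, 2.12], [-1.57, 1.48], [-3.14, 3.14]. Speed limits (rad/s): [2.57, 2.57, 3.14, 3.14, 3.14, 3.14].

### API

Orientations are given as [roll, pitch, yaw] about the fixed x, y, z axes, in that order (R = Rz(yaw) Ry(pitch) Rx(roll)).
In Python, from station import readout, grab_frame, r gives the robot as it stands.
- The arm moves only by the tool send_rows, never from a script. Its argument "commands" is a list that holds one entry, the list of rows, each a list of 7 numbers: the turn, a rotation vector about the tool's x, y, z in rad, then the shift along the tool's x, y, z in m, then the finger opening in m, from 0 to 0.0854. A call has 1 to 20 rows; each row shifts and turns the commanded pose from where the row before left it, along the tool's axes as they then stand; what a row does not reach is not made up. A row lasts 1/10 s, in which the tool goes at most 50 mm and 8.59 degrees, less where a joint would pass 70% of its speed; a pose out of reach is approached as far as the arm can. A call with a gripper value outside its range is refused whole. The fingers move at their own pace and stop on an object; the grip force is fixed at half the most. Time passes only in rows, so rows that do not move let the fingers close. It gives the time, the measured TCP pose, the force, the opening and the grip force at its end, in the units of the state.
- readout.observe(): the state, without advancing time (a new reading comes with each control period).
- grab_frame(name): name is "scene" or "top" or "wrist"; returns a dict with "image" (400x640x3 uint8, red, green, blue), "K" (3x3 intrinsics, pixels), "origin" and "orientation" of the camera in the world; the wrist camera has in their place "T_tool_cam" (4x4, takes a point from camera to tool coordinates, whose origin is the TCP and whose axes are the flange's). Camera axes: x right, y up, looking along -z (the intrinsics and any distortion apply to the point x, -y, -z); pixel columns grow to the right and rows downward; lengths in m; the calibration is good to about 2 mm. A picture is of the moment at which its call begins: read the wrist's pose just before it. There is no depth.
- r.finish_job(): hands the job in; it is judged then, once.
The state is a dict: "clock": time; "joint_pos": joint angles; "joint_vel": joint speeds; "joint_efforts": joint torques, N m; "tool_pos": TCP position; "orientation": TCP orientation; "ft_force": force on the tool from outside, world axes, zero at the start; "torque": the same for the moment, N m; "finger_gap": finger opening in m; "grip_force": force on a finger pad.
Only numpy, scipy, OpenCV 4.12 (cv2) and the standard library are available. Lean on these libraries where they do the work, as an engineer would, in place of code of your own. Each camera call takes 0.05 s, during which the arm holds its last target. There are 200 camera calls.

## Working session

There is one attempt and no reset: what is moved stays moved. The work goes in short steps, Python scripts to look and compute and a tool call to move; the robot and the scene stay as the last step left them, time stands still between calls to the robot, and variables do not carry over. Pictures are saved under pics/ and viewed, at most 14 in all, crops included, and the job is handed in when it is done.

Besides the shell and the picture viewer there is one more tool, called after "Call:" as name(argument=value, ...), one argument or row to a line, values as JSON. send_rows: Moves the arm, as the interface text tells. Its arguments: {"type":"object","properties":{"commands":{"type":"array"}},"required":["commands"]}

```bash
ls; mkdir -p pics; python3 - <<'E'
from station import readout, grab_frame, r
import cv2,numpy as np
s=readout.observe(); print(s)
for n in("scene","top"):
    f=grab_frame(n); cv2.imwrite(f"pics/{n}0.png",f["image"][:,:,::-1]); print(n,f["K"],f["origin"],f["orientation"],[k for k in f])
f=grab_frame("wrist"); print(f["K"],f["T_tool_cam"],f.keys())
E
```

```text
pics
{'clock': 0.0, 'joint_pos': array([ 1.20101916e+00,  2.60674193e-01, -1.39362281e-01,  1.17267584e+00,
       -2.34472842e-06,  1.57076462e+00]), 'joint_vel': array([-5.85414413e-04,  1.32795132e-03,  5.62571530e-05, -7.61896199e-04,
        3.19123752e-04, -1.27029287e-03]), 'joint_efforts': array([ 7.88798752e-04, -4.05676031e+01,  2.53923726e+01,  1.87156984e-02,
        1.53100223e-04,  6.65733111e-06]), 'tool_pos': array([0.18950658, 0.48891244, 0.24147258]), 'orientation': array([-3.13967666e+00,  2.28397539e-06,  2.77184719e+00]), 'ft_force': array([-0.09316908,  0.55212775, -0.32484774]), 'torque': array([ 0.04303323, -0.03777625, -0.01466989]), 'grip_force': 0.0, 'finger_gap': 0.08534400326736886}
scene [[514.60229364   0.         318.57073648]
 [  0.         514.60229364 192.30394476]
 [  0.           0.           1.        ]] [1.56492003 0.24739337 0.784067  ] [ 9.42426359e-01 -1.27044958e-03  1.80475980e+00] ['image', 'K', 'origin', 'orientation']
top [[408.52430705   0.         317.54123852]
 [  0.         408.52430705 202.48024429]
 [  0.           0.           1.        ]] [ 0.4214153  -0.00876005  0.96002146] [ 0.13289051 -0.00530635 -1.57156876] ['image', 'K', 'origin', 'orientation']
[[329.65764186   0.         315.74312022]
 [  0.         329.65764186 198.58600159]
 [  0.           0.           1.        ]] [[ 1.10684816e-04  9.65259852e-01  2.61291803e-01  6.58229456e-02]
 [ 9.99999734e-01  8.15697470e-05 -7.24939649e-04 -2.76583801e-04]
 [-7.21068644e-04  2.61291814e-01 -9.65259586e-01 -1.31994514e-01]
 [ 0.00000000e+00  0.00000000e+00  0.00000000e+00  1.00000000e+00]] dict_keys(['image', 'K', 'T_tool_cam'])
```

View pics/top0.png

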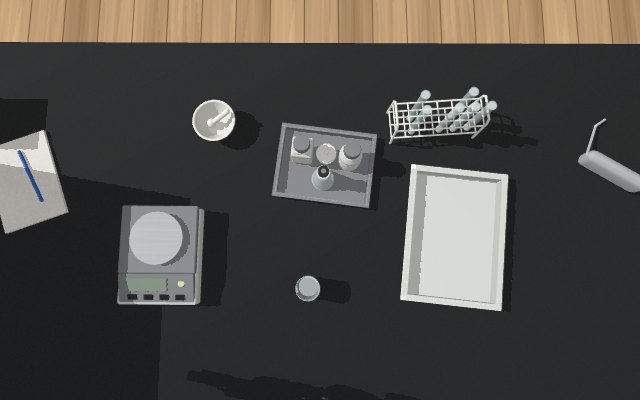

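View pics/scene0.png

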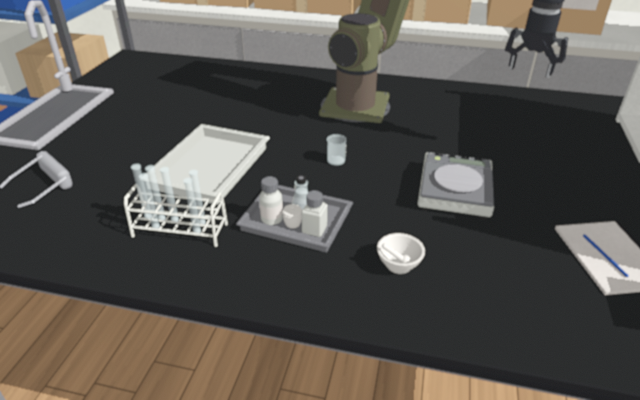

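The top view shows the grey tray with the square bottle (cap 302,145), crucible (326,153), round bottle (350,150) and flask (323,172) on the robot side. The white tray is on the right and the balance on the left, with its pan at (156,238). The scene view confirms this layout. Next I'll get coarse positions from the top camera.

```bash
cat > h.py <<'E'
import numpy as np, cv2
from scipy.spatial.transform import Rotation as Ro
from station import readout, grab_frame, r
def frame(name):
    """image and camera pose (R, t) in the world"""
    s=readout.observe(); f=grab_frame(name)
    if name=="wrist":
        Rt=Ro.from_euler("xyz",s["orientation"]).as_matrix(); T=f["T_tool_cam"]
        R=Rt@T[:3,:3]; t=s["tool_pos"]+Rt@T[:3,3]
    else: R=Ro.from_euler("xyz",f["orientation"]).as_matrix(); t=np.array(f["origin"])
    return dict(img=f["image"],K=f["K"],R=R,t=t)
def hit(c,uv,z):
    """pixels onto the plane at height z"""
    uv=np.atleast_2d(np.array(uv,float)); d=np.c_[uv,np.ones(len(uv))]@np.linalg.inv(c["K"]).T
    d=(d*[1,-1,-1])@c["R"].T
    return c["t"][:2]+d[:,:2]*((z-c["t"][2])/d[:,2])[:,None]
def proj(c,P):
    p=(np.atleast_2d(np.array(P,float))-c["t"])@c["R"]; p=p*[1,-1,-1]@c["K"].T
    return p[:,:2]/p[:,2:]
def save(c,n,s=1): cv2.imwrite(f"pics/{n}.png",cv2.resize(c["img"][:,:,::-1],None,fx=s,fy=s))
E
python3 - <<'E'
from h import *
c=frame("top"); np.set_printoptions(precision=3,suppress=True)
for n,uv,z in [("pan",(156,238),.068),("sq cap",(302,145),.104),("cruc",(326,153),.046),("round",(350,150),.114),("flask",(323,171),.102),("beaker",(307,288),.07),("mortar",(214,120),.05)]:
    print(n,hit(c,uv,z))
print("white",hit(c,[(412,165),(508,174),(502,310),(401,300)],.035))
print("grey",hit(c,[(283,123),(377,134),(369,207),(272,195)],.022))
print("rack",hit(c,[(388,103),(488,96),(493,135),(390,142)],.08))
E
```

```text
pan [[0.463 0.338]]
sq cap [[0.661 0.02 ]]
cruc [[ 0.658 -0.033]]
round [[ 0.647 -0.082]]
flask [[ 0.604 -0.025]]
beaker [[0.356 0.009]]
mortar [[0.735 0.225]]
white [[ 0.633 -0.233]
 [ 0.611 -0.454]
 [ 0.305 -0.422]
 [ 0.327 -0.199]]
grey [[ 0.737  0.068]
 [ 0.711 -0.155]
 [ 0.536 -0.133]
 [ 0.564  0.092]]
rack [[ 0.765 -0.172]
 [ 0.781 -0.398]
 [ 0.691 -0.405]
 [ 0.674 -0.174]]
```

Call:
send_rows(
  commands=[
    [[0,0,0.1386,0,0,0,0.0854],[0,0,0.1386,0,0,0,0.0854],[0,0,0.1386,0,0,0,0.0854],[0,0,0.1386,0,0,0,0.0854],[0,0,0.1386,0,0,0,0.0854],[0,0,0.1386,0,0,0,0.0854],[0,0,0.1386,0,0,0,0.0854],[0,0,0.1386,0,0,0,0.0854],[0,0,0.1386,0,0,0,0.0854],[0,0,0.1386,0,0,0,0.0854],[0,0,0.1386,0,0,0,0.0854],[0,0,0.1386,0,0,0,0.0854],[0,0,0.1386,0,0,0,0.0854],[0,0,0.1386,0,0,0,0.0854],[0,0,0.1386,0,0,0,0.0854],[0,0,0.1386,0,0,0,0.0854],[0,0,0.1386,0,0,0,0.0854],[0,0,0.1386,0,0,0,0.0854],[0,0,0.1386,0,0,0,0.0854],[0,0,0.1386,0,0,0,0.0854]],
  ],
)

```text
clock: 2.2
tool_pos: [0.4039, 0.2755, 0.2424]
orientation: [-2.913, 0.136, 0.456]
ft_force: [1.3, -0.2, 0.2]
finger_gap: 0.0855
grip_force: 0.0
```

Call:
send_rows(
  commands=[
    [[0,0,0,0.02,0.027,0,0.0854],[0,0,0,0.02,0.027,0,0.0854],[0,0,0,0.02,0.027,0,0.0854],[0,0,0,0.02,0.027,0,0.0854],[0,0,0,0.02,0.027,-0.002,0.0854],[0,0,0,0.02,0.027,-0.002,0.0854],[0,0,0,0.02,0.027,-0.002,0.0854],[0,0,0,0.02,0.027,-0.002,0.0854],[0,0,0,0.02,0.027,-0.002,0.0854],[0,0,0,0.02,0.027,-0.002,0.0854],[0,0,0,0.02,0.027,-0.002,0.0854],[0,0,0,0.02,0.027,-0.002,0.0854],[0,0,0,0.02,0.027,-0.002,0.0854],[0,0,0,0.02,0.027,-0.002,0.0854],[0,0,0,0.02,0.027,-0.002,0.0854],[0,0,0,0.02,0.027,-0.002,0.0854],[0,0,0,0.02,0.027,-0.002,0.0854],[0,0,0,0.02,0.027,-0.002,0.0854],[0,0,0,0.01,0.027,0,0.0854],[0,0,0,0,0.01,0,0.0854]],
  ],
)

```text
clock: 4.2
tool_pos: [0.8573, -0.0224, 0.0822]
orientation: [-2.958, 0.049, 0.44]
ft_force: [-1.2, 0.1, 0.7]
finger_gap: 0.0856
grip_force: 0.0
```

```bash
python3 - <<'E'
from h import *
s=readout.observe(); print(s["clock"],s["tool_pos"],s["orientation"])
c=frame("wrist"); save(c,"w1"); np.savez("w1.npz",**c)
E
```

```text
4.2 [ 0.85727548 -0.02241702  0.08216203] [-2.95766417  0.04863285  0.43964592]
```

View pics/w1.png

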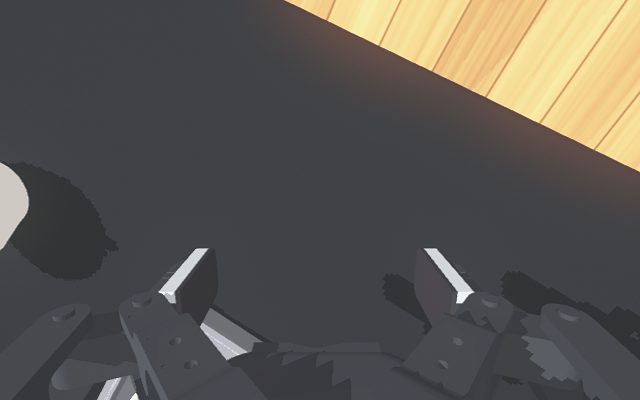

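The view shows bench and the far table edge: the tool tilted and drifted during the turn. I'll check the joints and the scene before going on.

```bash
python3 - <<'E'
from h import *
s=readout.observe(); print(s["joint_pos"],s["orientation"])
print(Ro.from_euler("xyz",s["orientation"]).as_matrix())
c=frame("scene"); save(c,"s1")
E
```

```text
[-0.07623604  1.24536568  1.36487431  1.82441559  0.13566557  2.62223181] [-2.95760751  0.04957283  0.43857428]
[[ 0.9042458   0.40927446 -0.12179469]
 [ 0.42412743 -0.89392746  0.14494696]
 [-0.04955253 -0.18272415 -0.98191468]]
```

View pics/s1.png

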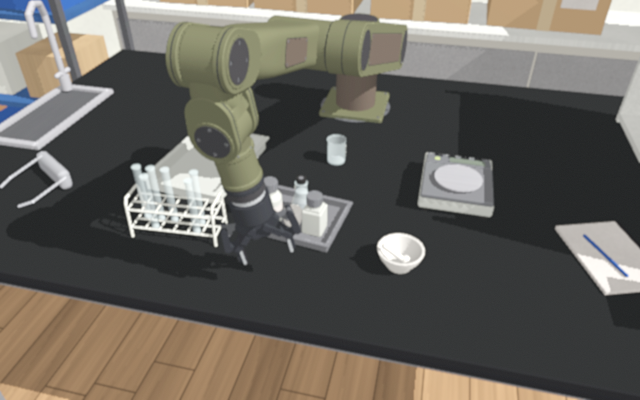

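The joint angles show that yaw = pi + j1 − j6, so I turned j6 the wrong way, toward its limit. Nothing has been touched. I'll raise the tool, retract it, and turn back to yaw = pi.

Call:
send_rows(
  commands=[
    [[0,0,0,-0.0007,-0.0027,-0.0147,0.0854],[0,0,0,-0.0007,-0.0027,-0.0147,0.0854],[0,0,0,-0.0007,-0.0027,-0.0147,0.0854],[0,0,0,-0.0007,-0.0027,-0.0147,0.0854],[0,0,0,-0.0007,-0.0027,-0.0147,0.0854],[0,0,0,-0.0007,-0.0027,-0.0147,0.0854],[0,0,0,-0.0007,-0.0027,-0.0147,0.0854],[0,0,0,-0.0007,-0.0027,-0.0147,0.0854],[0,0,0,-0.0007,-0.0027,-0.0147,0.0854],[0,0,0,-0.0007,-0.0027,-0.0147,0.0854],[0,0,0,-0.0007,-0.0027,-0.0147,0.0854],[0,0,0,-0.0007,-0.0027,-0.0147,0.0854],[0,0,0,-0.0007,-0.0027,-0.0147,0.0854],[0,0,0,-0.0007,-0.0027,-0.0147,0.0854]],
  ],
)

```text
clock: 5.7
tool_pos: [0.7995, -0.015, 0.2682]
orientation: [-2.983, -0.002, 0.432]
ft_force: [1.1, -0.4, 1.0]
finger_gap: 0.0856
grip_force: 0.0
```

Call:
send_rows(
  commands=[
    [[0,0,0,-0.0227,-0.0103,0,0.0854],[0,0,0,-0.0227,-0.0103,0,0.0854],[0,0,0,-0.0227,-0.0103,0,0.0854],[0,0,0,-0.0227,-0.0103,0,0.0854],[0,0,0,-0.0227,-0.0103,0,0.0854],[0,0,0,-0.0227,-0.0103,0,0.0854],[0,0,0,-0.0227,-0.0103,0,0.0854],[0,0,0,-0.0227,-0.0103,0,0.0854],[0,0,0,-0.0227,-0.0103,0,0.0854],[0,0,0,-0.0227,-0.0103,0,0.0854],[0,0,0,0,0,0,0.0854]],
  ],
)

```text
clock: 6.8
tool_pos: [0.5629, -0.0179, 0.286]
orientation: [-2.982, -0.0, 0.432]
ft_force: [0.4, 0.9, 0.6]
finger_gap: 0.0856
grip_force: 0.0
```

```bash
python3 - <<'E'
from h import *
s=readout.observe(); print(s["joint_pos"],s["tool_pos"],s["orientation"])
A=Ro.from_euler("xyz",s["orientation"]); B=Ro.from_euler("xyz",[np.pi,0,np.pi-.001])
print((A.inv()*B).as_rotvec())
E
```

```text
[-0.10671913  0.37462812  0.13135699  1.40962891  0.13681103  2.5969985 ] [ 0.56291114 -0.01786364  0.28595546] [-2.98216845e+00 -2.71396999e-04  4.32225077e-01]
[-0.04710996 -0.21581871 -2.70072441]
```

Call:
send_rows(
  commands=[
    [[-0.0024,-0.0108,-0.135,0,0,0,0.0854],[-0.0024,-0.0108,-0.135,0,0,0,0.0854],[-0.0024,-0.0108,-0.135,0,0,0,0.0854],[-0.0024,-0.0108,-0.135,0,0,0,0.0854],[-0.0024,-0.0108,-0.135,0,0,0,0.0854],[-0.0024,-0.0108,-0.135,0,0,0,0.0854],[-0.0024,-0.0108,-0.135,0,0,0,0.0854],[-0.0024,-0.0108,-0.135,0,0,0,0.0854],[-0.0024,-0.0108,-0.135,0,0,0,0.0854],[-0.0024,-0.0108,-0.135,0,0,0,0.0854],[-0.0024,-0.0108,-0.135,0,0,0,0.0854],[-0.0024,-0.0108,-0.135,0,0,0,0.0854],[-0.0024,-0.0108,-0.135,0,0,0,0.0854],[-0.0024,-0.0108,-0.135,0,0,0,0.0854],[-0.0024,-0.0108,-0.135,0,0,0,0.0854],[-0.0024,-0.0108,-0.135,0,0,0,0.0854],[-0.0024,-0.0108,-0.135,0,0,0,0.0854],[-0.0024,-0.0108,-0.135,0,0,0,0.0854],[-0.0024,-0.0108,-0.135,0,0,0,0.0854],[-0.0024,-0.0108,-0.135,0,0,0,0.0854]],
  ],
)

```text
clock: 8.8
tool_pos: [0.5668, -0.0178, 0.2847]
orientation: [3.142, 0.003, -3.137]
ft_force: [-0.6, -0.1, 0.1]
finger_gap: 0.0857
grip_force: 0.0
```

```bash
python3 - <<'E'
from h import *
s=readout.observe(); print(s["joint_pos"],s["tool_pos"],s["orientation"])
A=Ro.from_euler("xyz",s["orientation"]); B=Ro.from_euler("xyz",[np.pi,0,np.pi])
print((A.inv()*B).as_rotvec())
c=frame("wrist"); save(c,"w2"); np.savez("w2.npz",**c)
E
```

```text
[-3.15312753e-02  3.18333810e-01  5.51647014e-02  1.30474210e+00
  1.80803992e-04 -3.58589999e-02] [ 0.56683835 -0.01782309  0.28473293] [ 3.14151540e+00  2.88974108e-03 -3.13726478e+00]
[8.35053917e-05 2.88956940e-03 4.32798232e-03]
```

View pics/w2.png

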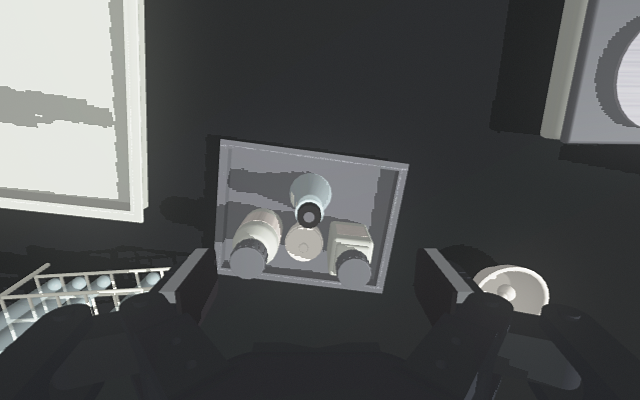

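The wrist view is good: round cap at (248,258), square cap (353,266), flask stopper (309,216), crucible lid (304,243). Next I'll fit circles to these.

```bash
cat >> h.py <<'E'
def circ(c,uv,rad,pr=4,w=12):
    """circle of about rad px near uv"""
    g=cv2.cvtColor(c["img"],cv2.COLOR_RGB2GRAY); k=int(rad+w); u,v=map(int,uv)
    x0,y0=max(u-k,0),max(v-k,0); p=cv2.resize(g[y0:v+k,x0:u+k],None,fx=pr,fy=pr,interpolation=cv2.INTER_CUBIC)
    q=cv2.HoughCircles(p,cv2.HOUGH_GRADIENT_ALT,1.5,10,param1=150,param2=.5,minRadius=int(pr*rad*.75),maxRadius=int(pr*rad*1.25))
    return [] if q is None else [(round(x0+a/pr-.4,1),round(y0+b/pr-.4,1),round(d/pr,1)) for a,b,d in q[0][:4]]
def look(c,items):
    for n,P,rr in items:
        uv=proj(c,[P])[0]; rad=rr*c["K"][0,0]/abs(((np.array(P)-c["t"])@c["R"])[2])
        print(n,uv.round(1),round(rad,1),[(q,hit(c,q[:2],P[2])[0].round(4)) for q in circ(c,uv,rad)])
E
python3 - <<'E'
from h import *
c=dict(np.load("w2.npz"))
for n,uv,z,rad in [("round",(248,258),.114,20),("sq",(353,266),.104,19),("flask",(309,216),.102,13),("cruc",(304,243),.046,20)]:
    print(n,uv,hit(c,uv,z),[(q,hit(c,q[:2],z)[0].round(4)) for q in circ(c,uv,rad)])
p=c["img"][180:300,200:420,::-1]; cv2.imwrite("pics/w2c.png",cv2.resize(p,None,fx=3.6,fy=3.6,interpolation=2))
E
```

```text
round (248, 258) [[ 0.6453881  -0.08539182]] [((np.float32(246.0), np.float32(262.4), np.float32(16.8)), array([ 0.6502, -0.0876])), ((np.float32(248.2), np.float32(257.1), np.float32(19.0)), array([ 0.6444, -0.0851])), ((np.float32(250.5), np.float32(253.7), np.float32(16.6)), array([ 0.6407, -0.0827]))]
sq (353, 266) [[0.65880957 0.02127871]] [((np.float32(354.2), np.float32(272.8), np.float32(16.0)), array([0.6666, 0.0228])), ((np.float32(354.6), np.float32(266.5), np.float32(19.3)), array([0.6594, 0.023 ]))]
flask (309, 216) [[ 0.60488158 -0.02453033]] [((np.float32(309.8), np.float32(213.1), np.float32(13.8)), array([ 0.6018, -0.0237])), ((np.float32(309.8), np.float32(213.1), np.float32(11.2)), array([ 0.6018, -0.0237]))]
cruc (304, 243) [[ 0.65786115 -0.03170528]] [((np.float32(302.7), np.float32(242.8), np.float32(17.5)), array([ 0.6576, -0.0333]))]
```

View pics/w2c.png

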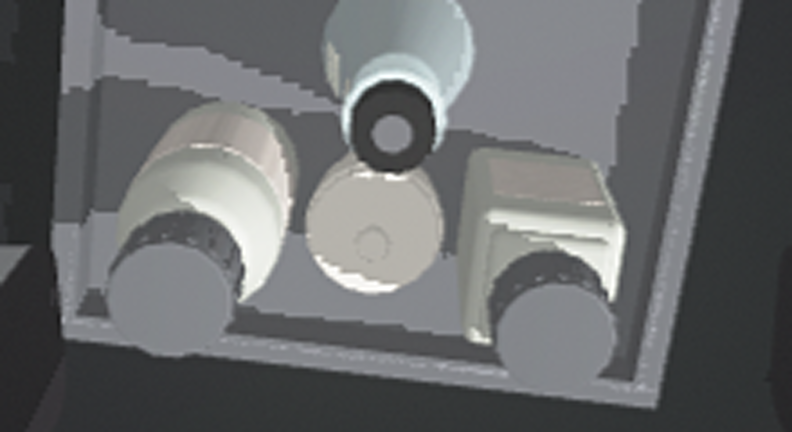

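Fits by eye from the crop, checked against the roughly 53 mm spacing:

| Item | x (m) | y (m) |
|---|---|---|
| flask | 0.605 | −0.024 |
| round_bottle | 0.6505 | −0.086 |
| square_bottle | 0.6665 | 0.023 |
| crucible | 0.657 | −0.032 |

The spacings come out at 52 to 55 mm, so they agree. I'll take the flask first.

Call:
send_rows(
  commands=[
    [[0,0.003,0.004,-0.0055,-0.0009,0.012,0.06],[0,0,0,-0.0055,-0.0009,0.015,0.06],[0,0,0,-0.0055,-0.0009,0.02,0.06],[0,0,0,-0.0055,-0.0009,0.02,0.06],[0,0,0,-0.0055,-0.0009,0.02,0.06],[0,0,0,-0.0055,-0.001,0.02,0.06],[0,0,0,-0.005,-0.001,0.018,0.06],[0,0,0,0,0,0,0.06],[0,0,0,0,0,0,0.06]],
  ],
)

```text
clock: 9.75
tool_pos: [0.604, -0.0247, 0.1586]
orientation: [3.142, -0.003, 3.135]
ft_force: [0.5, 0.5, 1.2]
finger_gap: 0.06
grip_force: 0.0
```

```bash
python3 - <<'E'
from h import *
s=readout.observe(); print(s["clock"],s["tool_pos"],s["orientation"],s["finger_gap"])
c=frame("wrist"); cv2.imwrite("pics/w3.png",c["img"][140:400,160:480,::-1].repeat(2,0).repeat(2,1)); np.savez("w3.npz",**c)
print(proj(c,[[.605,-.0243,.102],[.605,-.0243,.089],[.605,-.0243,.066]]))
E
```

```text
9.75 [ 0.60398877 -0.0246673   0.15864428] [ 3.14154878e+00 -3.05254652e-03  3.13458074e+00] 0.05995049923416373
[[316.65564599 224.08902756]
 [316.59084647 217.35730038]
 [316.49321029 207.21432207]]
```

View pics/w3.png

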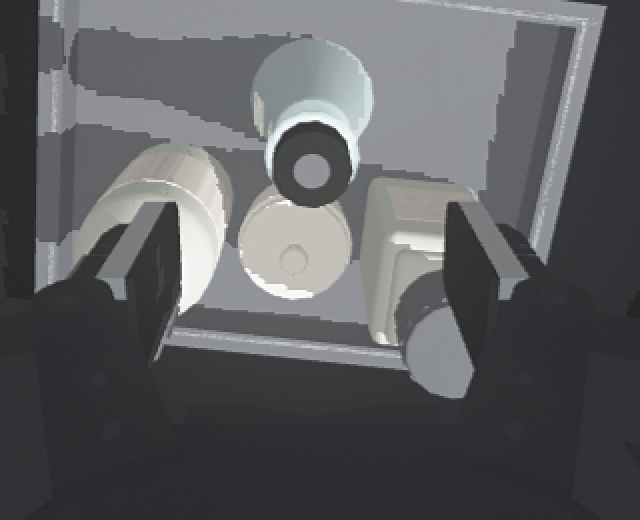

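The stopper is at (316,225), within a pixel of the prediction and centred between the fingers. I'll descend and grip.

Call:
send_rows(
  commands=[
    [[0,-0.002,-0.005,-0.001,0,0.012,0.06],[0,0,0,0,0,0.015,0.06],[0,0,0,0,0,0.015,0.06],[0,0,0,0,0,0.015,0.06],[0,0,0,0,0,0.015,0.06],[0,0,0,0,0,0.01,0.06],[0,0,0,0,0,0.0065,0.06],[0,0,0,0,0,0,0.06],[0,0,0,0,0,0,0.045],[0,0,0,0,0,0,0.04],[0,0,0,0,0,0,0.035],[0,0,0,0,0,0,0.032],[0,0,0,0,0,0,0.03],[0,0,0,0,0,0,0.028],[0,0,0,0,0,0,0.026],[0,0,0,0,0,0,0.024],[0,0,0,0,0,0,0.024]],
  ],
)

```text
clock: 11.5
tool_pos: [0.6055, -0.0248, 0.0716]
orientation: [-3.141, 0.002, 3.141]
ft_force: [-0.3, -0.8, 5.1]
finger_gap: 0.0264
grip_force: 58.5
```

Call:
send_rows(
  commands=[
    [[0,0,0,0,0,-0.006,0.024],[0,0,0,0,0,-0.012,0.024],[0,0,0,0,0,-0.016,0.024],[0,0,0,0,0,-0.016,0.024],[0,0,0,0,0,-0.013,0.024],[0,0,0,0,0,-0.007,0.024],[0,0,0,0.006,-0.008,0,0.024],[0,0,0,0.012,-0.016,0,0.024],[0,0,0,0.0195,-0.0255,0,0.024],[0,0,0,0.0195,-0.0255,0,0.024],[0,0,0,0.0195,-0.0255,0,0.024],[0,0,0,0.0195,-0.0255,0,0.024],[0,0,0,0.0195,-0.0255,0,0.024],[0,0,0,0.0195,-0.0255,0,0.024],[0,0,0,0.0195,-0.0255,0,0.024],[0,0,0,0.0195,-0.0255,0,0.024],[0,0,0,0.0195,-0.0255,0,0.024],[0,0,0,0.0195,-0.0255,0,0.024],[0,0,0,0.008,-0.011,0,0.024],[0,0,0,0.004,-0.005,0,0.024]],
  ],
)

```text
clock: 13.5
tool_pos: [0.3778, -0.3202, 0.1401]
orientation: [3.14, -0.001, 3.138]
ft_force: [-0.4, 0.5, -0.1]
finger_gap: 0.0267
grip_force: 58.8
```

```bash
python3 - <<'E'
from h import *
s=readout.observe(); print(s["clock"],s["tool_pos"],s["orientation"],s["finger_gap"])
c=frame("top"); cv2.imwrite("pics/t2.png",c["img"][90:330,220:540,::-1].repeat(2,0).repeat(2,1))
E
```

```text
13.5 [ 0.3778145  -0.32018224  0.14009858] [ 3.14043895e+00 -6.64090428e-04  3.13834635e+00] 0.0267019857844462
```

View pics/t2.png

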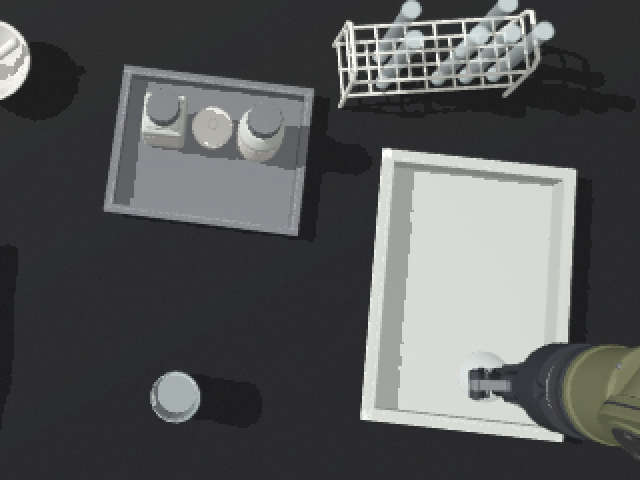

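The flask is held upright over the white tray at crop (480,375), with clear room around it. I'll lower it.

Call:
send_rows(
  commands=[
    [[0,0,0,0,0,0.008,0.024],[0,0,0,0,0,0.014,0.024],[0,0,0,0,0,0.014,0.024],[0,0,0,0,0,0.012,0.024],[0,0,0,0,0,0.008,0.024],[0,0,0,0,0,0.005,0.024],[0,0,0,0,0,0.003,0.024],[0,0,0,0,0,0.002,0.024],[0,0,0,0,0,0.001,0.024],[0,0,0,0,0,0.001,0.024],[0,0,0,0,0,0,0.024],[0,0,0,0,0,0,0.024]],
  ],
)

```text
clock: 14.75
tool_pos: [0.3801, -0.3197, 0.073]
orientation: [-3.141, 0.001, 3.141]
ft_force: [-0.0, 0.6, -1.0]
finger_gap: 0.0265
grip_force: 58.8
```

Call:
send_rows(
  commands=[
    [[0,0,0,0,0,0.0007,0.024],[0,0,0,0,0,0.0007,0.024],[0,0,0,0,0,0,0.024],[0,0,0,0,0,0,0.024]],
  ],
)

```text
clock: 15.15
tool_pos: [0.3801, -0.3197, 0.0716]
orientation: [-3.141, 0.001, 3.141]
ft_force: [0.2, 0.8, 2.3]
finger_gap: 0.0264
grip_force: 59.1
```

Call:
send_rows(
  commands=[
    [[0,0,0,0,0,0,0.028],[0,0,0,0,0,0,0.032],[0,0,0,0,0,0,0.036],[0,0,0,0,0,0,0.045],[0,0,0,0,0,0,0.055],[0,0,0,0,0,0,0.06],[0,0,0,0,0,0,0.06],[0,0,0,0,0,-0.006,0.06],[0,0,0,0,0,-0.012,0.06],[0,0,0,0,0,-0.02,0.06],[0,0,0,0,0,-0.02,0.06],[0,0,0,0,0,-0.02,0.06],[0,0,0,0,0,-0.02,0.06],[0,0,0,0,0,-0.01,0.06]],
  ],
)

```text
clock: 16.55
tool_pos: [0.3807, -0.3202, 0.1815]
orientation: [-3.139, 0.003, 3.141]
ft_force: [0.7, -0.6, -1.2]
finger_gap: 0.0601
grip_force: 0.0
```

```bash
python3 - <<'E'
from h import *
s=readout.observe(); print(s["clock"],s["tool_pos"],s["orientation"],s["finger_gap"])
c=frame("wrist"); save(c,"w4"); np.savez("w4.npz",**c)
print(proj(c,[[.3801,-.3197,.102],[.3801,-.3197,.004]]))
E
```

```text
16.55 [ 0.38074446 -0.32023413  0.18150523] [-3.13948916e+00  3.05984269e-03  3.14116890e+00] 0.060133911994563534
[[317.04382178 209.7157852 ]
 [316.81996929 179.31655394]]
```

View pics/w4.png

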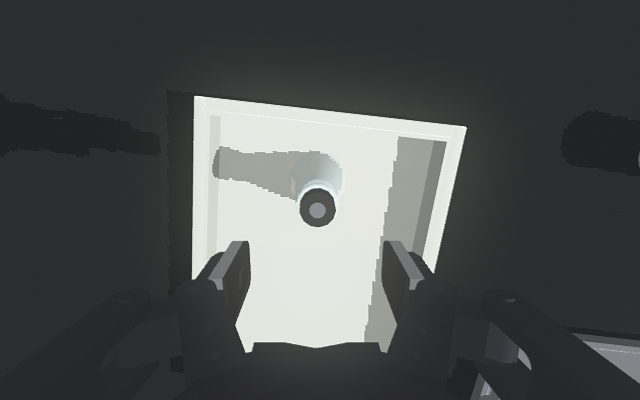

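The flask stands upright at (317,209), where predicted. Now the round bottle.

Call:
send_rows(
  commands=[
    [[0,0,0,-0.01,0.009,0,0.06],[0,0,0,-0.02,0.017,0,0.06],[0,0,0,-0.025,0.0217,0,0.06],[0,0,0,-0.025,0.0217,0,0.06],[0,0,0,-0.025,0.0217,0,0.06],[0,0,0,-0.025,0.0217,0,0.06],[0,0,0,-0.025,0.0217,0,0.06],[0,0,0,-0.025,0.0217,0,0.06],[0,0,0,-0.025,0.0217,0,0.06],[0,0,0,-0.025,0.0217,0,0.06],[0,0,0,-0.025,0.0217,0,0.06],[0,0,0,-0.012,0.0104,0,0.06],[0,0,0,-0.003,0.002,0,0.06],[0,0,0,0,0,0,0.06],[0,0,0,0,0,0,0.06]],
  ],
)

```text
clock: 18.1
tool_pos: [0.649, -0.0862, 0.1787]
orientation: [-3.142, -0.001, 3.141]
ft_force: [-0.1, 0.5, -0.1]
finger_gap: 0.0602
grip_force: 0.0
```

```bash
python3 - <<'E'
from h import *
s=readout.observe(); print(s["clock"],s["tool_pos"],s["orientation"],s["finger_gap"])
c=frame("wrist"); np.savez("w5.npz",**c)
look(c,[("round",(.6505,-.086,.114),.018),("sq",(.6665,.0227,.104),.018),("cruc",(.657,-.0318,.046),.0225)])
E
```

```text
18.1 [ 0.64895224 -0.0862012   0.17872804] [-3.14154713e+00 -1.40135790e-03  3.14066695e+00] 0.06016514562526605
round [316.4 220.5] 28.6 [((np.float32(312.7), np.float32(219.0), np.float32(26.5)), array([ 0.6495, -0.0883])), ((np.float32(314.6), np.float32(223.8), np.float32(29.3)), array([ 0.6527, -0.0871])), ((np.float32(312.7), np.float32(219.0), np.float32(32.1)), array([ 0.6495, -0.0883])), ((np.float32(314.6), np.float32(223.8), np.float32(25.7)), array([ 0.6527, -0.0871]))]
sq [478.2 238.1] 26.8 [((np.float32(475.6), np.float32(237.8), np.float32(26.9)), array([0.6663, 0.0209]))]
cruc [381.2 201.4] 27.0 [((np.float32(379.4), np.float32(203.1), np.float32(27.4)), array([ 0.6585, -0.0332])), ((np.float32(378.6), np.float32(206.5), np.float32(30.6)), array([ 0.6615, -0.0337])), ((np.float32(378.6), np.float32(199.4), np.float32(23.7)), array([ 0.6553, -0.034 ]))]
```

Call:
send_rows(
  commands=[
    [[0,0,0,-0.0025,-0.001,0.01,0.06],[0,0,0,0,0,0.015,0.06],[0,0,0,0,0,0.015,0.06],[0,0,0,0,0,0.015,0.06],[0,0,0,0,0,0.015,0.06],[0,0,0,0,0,0.01,0.06],[0,0,0,0,0,0.005,0.06],[0,0,0,0,0,0,0.06],[0,0,0,0,0,0,0.052],[0,0,0,0,0,0,0.046],[0,0,0,0,0,0,0.042],[0,0,0,0,0,0,0.039],[0,0,0,0,0,0,0.037],[0,0,0,0,0,0,0.035],[0,0,0,0,0,0,0.033],[0,0,0,0,0,0,0.032],[0,0,0,0,0,0,0.032]],
  ],
)

```text
clock: 19.85
tool_pos: [0.653, -0.087, 0.095]
orientation: [-3.141, 0.002, 3.141]
ft_force: [0.1, 0.1, 4.4]
finger_gap: 0.0346
grip_force: 59.5
```

Call:
send_rows(
  commands=[
    [[0,0,0,0,0,-0.006,0.032],[0,0,0,0,0,-0.014,0.032],[0,0,0,0,0,-0.018,0.032],[0,0,0,0,0,-0.016,0.032],[0,0,0,0,0,-0.006,0.032],[0,0,0,0.006,-0.006,0,0.032],[0,0,0,0.012,-0.01,0,0.032],[0,0,0,0.016,-0.016,0,0.032],[0,0,0,0.016,-0.022,0,0.032],[0,0,0,0.014,-0.026,0,0.032],[0,0,0,0.012,-0.026,0,0.032],[0,0,0,0.012,-0.026,0,0.032],[0,0,0,0.012,-0.026,0,0.032],[0,0,0,0.008,-0.028,0,0.032],[0,0,0,0.007,-0.028,0,0.032],[0,0,0,0.005,-0.022,0,0.032],[0,0,0,0.003,-0.012,0,0.032],[0,0,0,0,-0.005,0,0.032],[0,0,0,0,0,0,0.032]],
  ],
)

```text
clock: 21.75
tool_pos: [0.5291, -0.3399, 0.1538]
orientation: [3.141, -0.0, 3.141]
ft_force: [0.3, -0.3, -1.4]
finger_gap: 0.0345
grip_force: 59.9
```

Call:
send_rows(
  commands=[
    [[0,0,0,0,0,0.006,0.032],[0,0,0,0,0,0.012,0.032],[0,0,0,0,0,0.014,0.032],[0,0,0,0,0,0.012,0.032],[0,0,0,0,0,0.006,0.032],[0,0,0,0,0,0.004,0.032],[0,0,0,0,0,0.002,0.032],[0,0,0,0,0,0.001,0.032],[0,0,0,0,0,0.001,0.032],[0,0,0,0,0,0,0.032],[0,0,0,0,0,0,0.032]],
  ],
)

```text
clock: 22.85
tool_pos: [0.5297, -0.3401, 0.0968]
orientation: [-3.141, 0.001, 3.141]
ft_force: [-0.2, -0.4, -2.5]
finger_gap: 0.0345
grip_force: 59.9
```

Call:
send_rows(
  commands=[
    [[0,0,0,0,0,0.0008,0.032],[0,0,0,0,0,0.0006,0.032],[0,0,0,0,0,0.0006,0.032],[0,0,0,0,0,0,0.032],[0,0,0,0,0,0,0.032]],
  ],
)

```text
clock: 23.35
tool_pos: [0.5297, -0.34, 0.0951]
orientation: [-3.141, 0.001, 3.141]
ft_force: [-1.4, -0.6, 4.4]
finger_gap: 0.0342
grip_force: 60.4
```

Call:
send_rows(
  commands=[
    [[0,0,0,0,0,0,0.036],[0,0,0,0,0,0,0.039],[0,0,0,0,0,0,0.043],[0,0,0,0,0,0,0.05],[0,0,0,0,0,0,0.058],[0,0,0,0,0,0,0.06],[0,0,0,0,0,0,0.06],[0,0,0,0,0,-0.006,0.06],[0,0,0,0,0,-0.014,0.06],[0,0,0,0,0,-0.02,0.06],[0,0,0,0,0,-0.02,0.06],[0,0,0,0,0,-0.014,0.06],[0,0,0,0,0,-0.006,0.06]],
  ],
)

```text
clock: 24.65
tool_pos: [0.5304, -0.3405, 0.1767]
orientation: [-3.14, 0.004, 3.141]
ft_force: [-0.1, -0.5, -0.8]
finger_gap: 0.06
grip_force: 0.0
```

Call:
send_rows(
  commands=[
    [[0,0,0,-0.004,0.01,0,0.06],[0,0,0,-0.008,0.02,0,0.06],[0,0,0,-0.0112,0.03,0,0.06],[0,0,0,-0.0112,0.03,0,0.06],[0,0,0,-0.0112,0.03,0,0.06],[0,0,0,-0.0112,0.03,0,0.06],[0,0,0,-0.0112,0.03,0,0.06],[0,0,0,-0.0112,0.03,0,0.06],[0,0,0,-0.0112,0.03,0,0.06],[0,0,0,-0.0112,0.03,0,0.06],[0,0,0,-0.0112,0.03,0,0.06],[0,0,0,-0.0112,0.03,0,0.06],[0,0,0,-0.008,0.02,0,0.06],[0,0,0,-0.0035,0.008,0,0.06],[0,0,0,-0.001,0.003,0,0.06],[0,0,0,0,0,0,0.06],[0,0,0,0,0,0,0.06]],
  ],
)

```text
clock: 26.35
tool_pos: [0.6656, 0.02, 0.1744]
orientation: [-3.141, -0.0, 3.14]
ft_force: [0.5, -0.8, -0.4]
finger_gap: 0.0598
grip_force: 0.0
```

```bash
python3 - <<'E'
from h import *
s=readout.observe(); print(s["clock"],s["tool_pos"],s["orientation"],s["finger_gap"])
c=frame("wrist"); np.savez("w6.npz",**c)
look(c,[("sq",(.6663,.0209,.104),.018),("cruc",(.6585,-.0332,.046),.0225)])
cv2.imwrite("pics/w6.png",c["img"][60:360,160:520,::-1].repeat(2,0).repeat(2,1))
E
```

```text
26.35 [0.66558702 0.02003663 0.17435639] [-3.14115171e+00 -4.93218554e-05  3.14007024e+00] 0.05981581637404741
sq [317.4 216.3] 27.9 [((np.float32(318.5), np.float32(216.0), np.float32(31.4)), array([0.6661, 0.0216])), ((np.float32(318.5), np.float32(216.0), np.float32(25.9)), array([0.6661, 0.0216]))]
cruc [250.2 184.7] 27.8 [((np.float32(251.8), np.float32(185.1), np.float32(28.4)), array([ 0.6588, -0.0319]))]
```

View pics/w6.png

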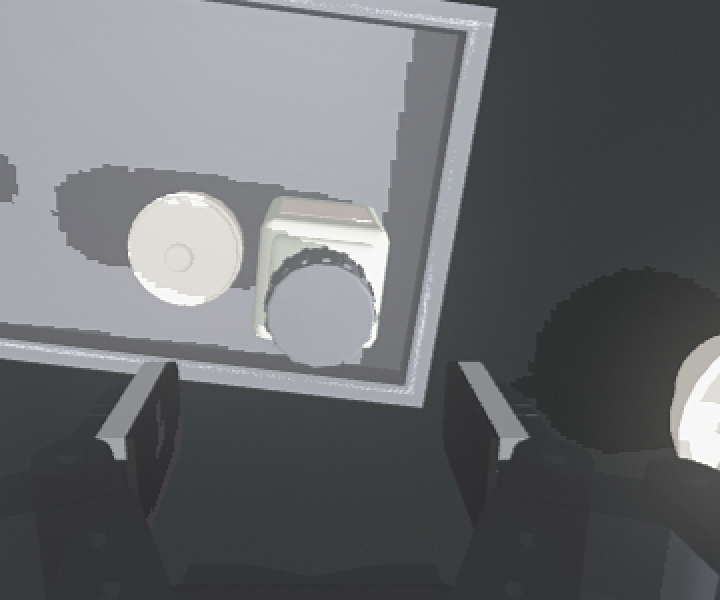

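The cap disc is at (320.5,217), giving (0.6668, 0.0225). I'll descend and grip.

Call:
send_rows(
  commands=[
    [[0,0,0,-0.0012,0.0025,0.01,0.06],[0,0,0,0,0,0.015,0.06],[0,0,0,0,0,0.016,0.06],[0,0,0,0,0,0.016,0.06],[0,0,0,0,0,0.015,0.06],[0,0,0,0,0,0.012,0.06],[0,0,0,0,0,0.006,0.06],[0,0,0,0,0,0,0.06],[0,0,0,0,0,0,0.052],[0,0,0,0,0,0,0.046],[0,0,0,0,0,0,0.042],[0,0,0,0,0,0,0.039],[0,0,0,0,0,0,0.037],[0,0,0,0,0,0,0.035],[0,0,0,0,0,0,0.033],[0,0,0,0,0,0,0.032],[0,0,0,0,0,0,0.032]],
  ],
)

```text
clock: 28.1
tool_pos: [0.6682, 0.0228, 0.0862]
orientation: [-3.14, 0.003, 3.141]
ft_force: [-0.4, -3.1, 7.1]
finger_gap: 0.0348
grip_force: 61.1
```

Call:
send_rows(
  commands=[
    [[0,0,0,0,0,-0.006,0.032],[0,0,0,0,0,-0.014,0.032],[0,0,0,0,0,-0.018,0.032],[0,0,0,0,0,-0.02,0.032],[0,0,0,0,0,-0.02,0.032],[0,0,0,0,0,-0.02,0.032],[0,0,0,0,0,-0.016,0.032],[0,0,0,0,0,-0.006,0.032]],
  ],
)

```text
clock: 28.9
tool_pos: [0.668, 0.0239, 0.2064]
orientation: [3.141, 0.003, 3.141]
ft_force: [0.1, 0.0, -0.2]
finger_gap: 0.0346
grip_force: 61.2
```

Call:
send_rows(
  commands=[
    [[0,0,0,0.005,-0.008,0,0.032],[0,0,0,0.01,-0.017,0,0.032],[0,0,0,0.0155,-0.0258,0,0.032],[0,0,0,0.0155,-0.0258,0,0.032],[0,0,0,0.0155,-0.0258,0,0.032],[0,0,0,0.0155,-0.0258,0,0.032],[0,0,0,0.0155,-0.0258,0,0.032],[0,0,0,0.0155,-0.0258,0,0.032],[0,0,0,0.0155,-0.0258,0,0.032],[0,0,0,0.0155,-0.0258,0,0.032],[0,0,0,0.0155,-0.0258,0,0.032],[0,0,0,0.0155,-0.0258,0,0.032],[0,0,0,0.0155,-0.0258,0,0.032],[0,0,0,0.0155,-0.0258,0,0.032],[0,0,0,0.008,-0.013,0,0.032],[0,0,0,0.004,-0.0054,0,0.032],[0,0,0,0,0,0,0.032],[0,0,0,0,0,0,0.032]],
  ],
)

```text
clock: 30.7
tool_pos: [0.4544, -0.3285, 0.2041]
orientation: [3.141, 0.001, -3.141]
ft_force: [0.1, -0.3, -0.9]
finger_gap: 0.0343
grip_force: 61.3
```

Call:
send_rows(
  commands=[
    [[0,0,0,0,0,0.006,0.032],[0,0,0,0,0,0.014,0.032],[0,0,0,0,0,0.018,0.032],[0,0,0,0,0,0.018,0.032],[0,0,0,0,0,0.018,0.032],[0,0,0,0,0,0.016,0.032],[0,0,0,0,0,0.012,0.032],[0,0,0,0,0,0.008,0.032],[0,0,0,0,0,0.004,0.032],[0,0,0,0,0,0.002,0.032],[0,0,0,0,0,0,0.032],[0,0,0,0,0,0,0.032]],
  ],
)

```text
clock: 31.9
tool_pos: [0.4546, -0.3297, 0.089]
orientation: [-3.141, 0.002, 3.141]
ft_force: [0.6, 0.4, -1.4]
finger_gap: 0.0344
grip_force: 61.3
```

Call:
send_rows(
  commands=[
    [[0,0,0,0,0,0.001,0.032],[0,0,0,0,0,0.0008,0.032],[0,0,0,0,0,0.0007,0.032],[0,0,0,0,0,0.0006,0.032],[0,0,0,0,0,0,0.032],[0,0,0,0,0,0,0.032]],
  ],
)

```text
clock: 32.5
tool_pos: [0.4543, -0.3296, 0.0862]
orientation: [-3.141, 0.001, 3.141]
ft_force: [-1.3, 0.5, 5.6]
finger_gap: 0.0344
grip_force: 62.4
```

Call:
send_rows(
  commands=[
    [[0,0,0,0,0,0,0.036],[0,0,0,0,0,0,0.039],[0,0,0,0,0,0,0.043],[0,0,0,0,0,0,0.05],[0,0,0,0,0,0,0.058],[0,0,0,0,0,0,0.06],[0,0,0,0,0,0,0.06],[0,0,0,0,0,-0.006,0.06],[0,0,0,0,0,-0.016,0.06],[0,0,0,0,0,-0.022,0.06],[0,0,0,0,0,-0.022,0.06],[0,0,0,0,0,-0.016,0.06],[0,0,0,0,0,-0.008,0.06]],
  ],
)

```text
clock: 33.8
tool_pos: [0.455, -0.33, 0.1775]
orientation: [-3.14, 0.003, 3.141]
ft_force: [0.3, 0.2, 0.2]
finger_gap: 0.0601
grip_force: 0.0
```

Call:
send_rows(
  commands=[
    [[0,0,0,-0.007,0.01,0,0.066],[0,0,0,-0.014,0.02,0,0.066],[0,0,0,-0.0205,0.03,0,0.066],[0,0,0,-0.0205,0.03,0,0.066],[0,0,0,-0.0205,0.03,0,0.066],[0,0,0,-0.0205,0.03,0,0.066],[0,0,0,-0.0205,0.03,0,0.066],[0,0,0,-0.0205,0.03,0,0.066],[0,0,0,-0.0205,0.03,0,0.066],[0,0,0,-0.0205,0.03,0,0.066],[0,0,0,-0.0135,0.019,0,0.066],[0,0,0,-0.005,0.007,0,0.066],[0,0,0,-0.001,0.001,0,0.066],[0,0,0,0,0,0,0.066],[0,0,0,0,0,0,0.066]],
  ],
)

```text
clock: 35.3
tool_pos: [0.6579, -0.0336, 0.1752]
orientation: [-3.141, -0.0, 3.14]
ft_force: [0.6, -0.3, -0.0]
finger_gap: 0.066
grip_force: 0.0
```

```bash
python3 - <<'E'
from h import *
s=readout.observe(); print(s["clock"],s["tool_pos"],s["orientation"],s["finger_gap"])
c=frame("wrist"); np.savez("w7.npz",**c)
look(c,[("cruc",(.6586,-.0326,.046),.0225),("knob",(.6586,-.0326,.057),.006)])
c=frame("top"); cv2.imwrite("pics/t3.png",c["img"][90:330,100:540,::-1].repeat(2,0).repeat(2,1)[:,80:])
for n,uv,z,rad in [("pan",(156,238),.068,27)]: print([(q,hit(c,q[:2],z)[0].round(4)) for q in circ(c,uv,rad)])
E
```

```text
35.3 [ 0.6579082  -0.03355067  0.17524479] [-3.14123880e+00 -3.58288706e-04  3.13977553e+00] 0.06600092447484157
cruc [317.1 193.7] 27.5 [((np.float32(316.2), np.float32(192.2), np.float32(27.8)), array([ 0.6573, -0.0334]))]
knob [317.2 197.2] 7.6 [((np.float32(317.5), np.float32(197.8), np.float32(6.9)), array([ 0.6591, -0.0324]))]
[((np.float32(156.4), np.float32(238.4), np.float32(27.8)), array([0.4619, 0.3366]))]
```

View pics/t3.png

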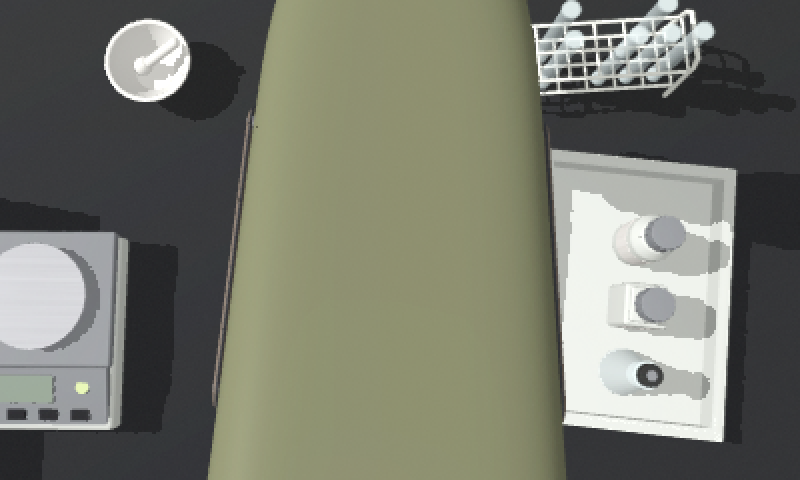

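All three containers stand upright in the white tray (crop caps at 665,233; 655,305; 650,376). The pan centre is at (0.462, 0.337). Now the crucible.

Call:
send_rows(
  commands=[
    [[0,0,0,-0.0004,0.0008,0.01,0.066],[0,0,0,0,0,0.02,0.066],[0,0,0,0,0,0.025,0.066],[0,0,0,0,0,0.025,0.066],[0,0,0,0,0,0.025,0.066],[0,0,0,0,0,0.018,0.066],[0,0,0,0,0,0.012,0.066],[0,0,0,0,0,0.006,0.066],[0,0,0,0,0,0.004,0.066],[0,0,0,0,0,0,0.066],[0,0,0,0,0,0,0.06],[0,0,0,0,0,0,0.055],[0,0,0,0,0,0,0.051],[0,0,0,0,0,0,0.048],[0,0,0,0,0,0,0.046],[0,0,0,0,0,0,0.044],[0,0,0,0,0,0,0.042],[0,0,0,0,0,0,0.041],[0,0,0,0,0,0,0.041]],
  ],
)

```text
clock: 37.3
tool_pos: [0.6596, -0.0318, 0.031]
orientation: [-3.141, 0.001, 3.141]
ft_force: [-0.4, 0.2, 4.6]
finger_gap: 0.0435
grip_force: 60.5
```

Call:
send_rows(
  commands=[
    [[0,0,0,0,0,-0.006,0.041],[0,0,0,0,0,-0.014,0.041],[0,0,0,0,0,-0.018,0.041],[0,0,0,0,0,-0.02,0.041],[0,0,0,0,0,-0.02,0.041],[0,0,0,0,0,-0.02,0.041],[0,0,0,0,0,-0.016,0.041],[0,0,0,0,0,-0.006,0.041]],
  ],
)

```text
clock: 38.1
tool_pos: [0.6605, -0.0317, 0.1532]
orientation: [-3.141, 0.005, 3.141]
ft_force: [0.3, -0.5, 0.8]
finger_gap: 0.043
grip_force: 60.9
```

Call:
send_rows(
  commands=[
    [[0,0,0,0.0045,0.009,0,0.041],[0,0,0,0.009,0.017,0,0.041],[0,0,0,0.0143,0.027,0,0.041],[0,0,0,0.0143,0.027,0,0.041],[0,0,0,0.0143,0.027,0,0.041],[0,0,0,0.0143,0.027,0,0.041],[0,0,0,0.0143,0.027,0,0.041],[0,0,0,0.0143,0.027,0,0.041],[0,0,0,0.0143,0.027,0,0.041],[0,0,0,0.0143,0.027,0,0.041],[0,0,0,0.0143,0.027,0,0.041],[0,0,0,0.0143,0.027,0,0.041],[0,0,0,0.0143,0.027,0,0.041],[0,0,0,0.0143,0.027,0,0.041],[0,0,0,0.0075,0.013,0,0.041],[0,0,0,0.004,0.006,0,0.041],[0,0,0,0,0,0,0.041],[0,0,0,0,0,0,0.041]],
  ],
)

```text
clock: 39.9
tool_pos: [0.4627, 0.3366, 0.15]
orientation: [-3.141, 0.0, 3.141]
ft_force: [0.5, -0.5, -0.3]
finger_gap: 0.0432
grip_force: 61.0
```

```bash
python3 - <<'E'
from h import *
s=readout.observe(); print(s["clock"],s["tool_pos"],s["orientation"],s["finger_gap"])
c=frame("wrist"); np.savez("w8.npz",**c)
cv2.imwrite("pics/w8.png",c["img"][0:300,120:520,::-1].repeat(2,0).repeat(2,1)); print(proj(c,[(.462,.337,.068)]))
th=np.linspace(0,2*np.pi,8,False); print(proj(c,np.c_[.462+.058*np.cos(th),.337+.058*np.sin(th),0*th+.068]).round(0).tolist())
E
```

```text
39.9 [0.46269611 0.33656848 0.1499896 ] [-3.14053620e+00  3.63402374e-04  3.14062807e+00] 0.043225524429715015
[[316.75625548 208.86648853]]
[[317.0, 285.0], [374.0, 264.0], [402.0, 209.0], [380.0, 148.0], [317.0, 121.0], [253.0, 148.0], [231.0, 209.0], [259.0, 264.0]]
```

View pics/w8.png

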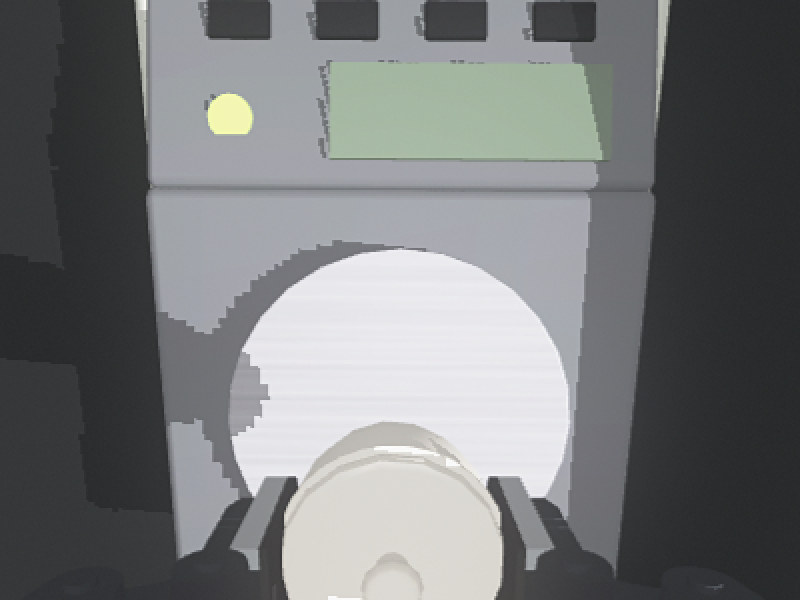

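The pan edge spans u 234 to 405 with its top at v 124.5, so it sits about 2 mm farther in +y and +x. I'll correct for that and lower.

Call:
send_rows(
  commands=[
    [[0,0,0,-0.002,0.002,0.006,0.041],[0,0,0,0,0,0.012,0.041],[0,0,0,0,0,0.012,0.041],[0,0,0,0,0,0.01,0.041],[0,0,0,0,0,0.006,0.041],[0,0,0,0,0,0.003,0.041],[0,0,0,0,0,0.002,0.041],[0,0,0,0,0,0.001,0.041],[0,0,0,0,0,0,0.041],[0,0,0,0,0,0,0.041]],
  ],
)

```text
clock: 40.95
tool_pos: [0.465, 0.3396, 0.0987]
orientation: [3.141, 0.001, 3.141]
ft_force: [-0.8, -0.2, -0.8]
finger_gap: 0.0431
grip_force: 61.0
```

Call:
send_rows(
  commands=[
    [[0,0,0,0,0,0.001,0.041],[0,0,0,0,0,0.001,0.041],[0,0,0,0,0,0.0007,0.041],[0,0,0,0,0,0.0005,0.041],[0,0,0,0,0,0,0.041],[0,0,0,0,0,0,0.041]],
  ],
)

```text
clock: 41.55
tool_pos: [0.4648, 0.3394, 0.0951]
orientation: [-3.142, 0.001, 3.141]
ft_force: [-0.2, 1.0, -0.1]
finger_gap: 0.0432
grip_force: 61.1
```

Call:
send_rows(
  commands=[
    [[0,0,0,0,0,0.0005,0.041],[0,0,0,0,0,0.0005,0.041],[0,0,0,0,0,0,0.041],[0,0,0,0,0,0,0.041]],
  ],
)

```text
clock: 41.95
tool_pos: [0.4648, 0.3394, 0.095]
orientation: [3.141, 0.001, 3.141]
ft_force: [-1.2, -1.6, 5.8]
finger_gap: 0.0432
grip_force: 61.8
```

Call:
send_rows(
  commands=[
    [[0,0,0,0,0,0,0.045],[0,0,0,0,0,0,0.048],[0,0,0,0,0,0,0.052],[0,0,0,0,0,0,0.058],[0,0,0,0,0,0,0.064],[0,0,0,0,0,0,0.068],[0,0,0,0,0,0,0.068],[0,0,0,0,0,-0.006,0.068],[0,0,0,0,0,-0.012,0.068],[0,0,0,0,0,-0.02,0.068],[0,0,0,0,0,-0.022,0.068],[0,0,0,0,0,-0.022,0.068],[0,0,0,0,0,-0.012,0.068],[0,0,0,0,0,-0.006,0.068],[0,0,0,0,0,0,0.068]],
  ],
)

```text
clock: 43.45
tool_pos: [0.4651, 0.3397, 0.195]
orientation: [3.141, 0.002, 3.141]
ft_force: [0.1, 0.4, 0.2]
finger_gap: 0.0678
grip_force: 0.0
```

```bash
python3 - <<'E'
from h import *
s=readout.observe(); print(s["clock"],s["tool_pos"],s["orientation"],s["finger_gap"])
c=frame("wrist"); np.savez("w9.npz",**c)
look(c,[("lid",(.4645,.3394,.110),.0225),("knob",(.4645,.3394,.121),.006),("pan",(.4645,.3394,.068),.058)])
cv2.imwrite("pics/w9.png",c["img"][60:360,120:520,::-1].repeat(2,0).repeat(2,1))
E
```

```text
43.45 [0.46511018 0.33969493 0.19495556] [3.14064692e+00 2.00493215e-03 3.14118530e+00] 0.06784953636752929
lid [315.4 207.5] 32.8 [((np.float32(315.2), np.float32(204.2), np.float32(31.8)), array([0.4621, 0.3392]))]
knob [315.4 212.4] 9.2 []
pan [315.4 192.5] 71.6 [((np.float32(313.4), np.float32(192.2), np.float32(72.5)), array([0.4642, 0.3378]))]
```

View pics/w9.png

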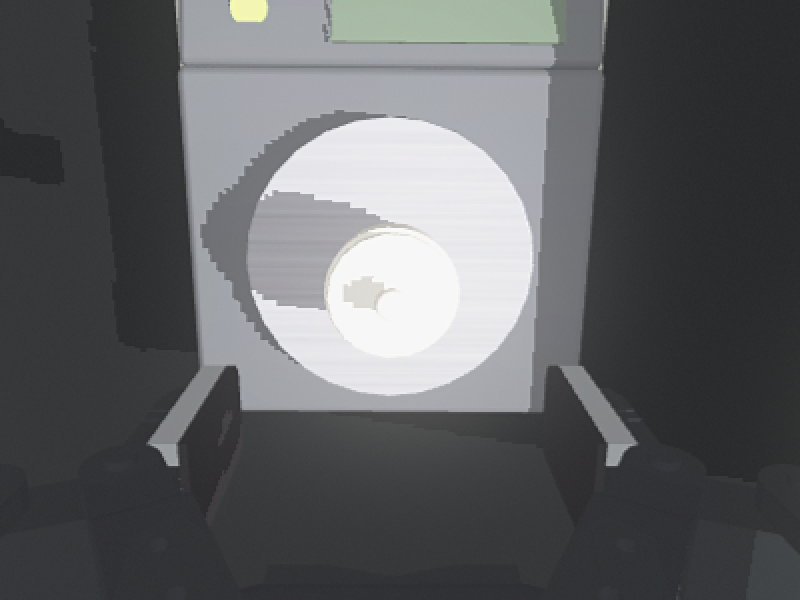

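The crucible stands upright at the pan centre, within 2 mm: lid (315,204), pan centre (313,192). Now I'll return the square bottle.

Call:
send_rows(
  commands=[
    [[0,0,0,0,-0.012,0,0.06],[0,0,0,0,-0.025,0,0.06],[0,0,0,0.0007,-0.039,0,0.06],[0,0,0,0.0007,-0.039,0,0.06],[0,0,0,0.0007,-0.039,0,0.06],[0,0,0,0.0007,-0.039,0,0.06],[0,0,0,0.0007,-0.039,0,0.06],[0,0,0,0.0007,-0.039,0,0.06],[0,0,0,0.0007,-0.039,0,0.06],[0,0,0,0.0007,-0.039,0,0.06],[0,0,0,0.0007,-0.039,0,0.06],[0,0,0,0.0007,-0.039,0,0.06],[0,0,0,0.0007,-0.039,0,0.06],[0,0,0,0.0007,-0.039,0,0.06],[0,0,0,0.0007,-0.039,0,0.06],[0,0,0,0.0007,-0.039,0,0.06],[0,0,0,0.0007,-0.039,0,0.06],[0,0,0,0,-0.028,0,0.06],[0,0,0,0,-0.014,0,0.06],[0,0,0,0,-0.005,0,0.06]],
  ],
)

```text
clock: 45.5
tool_pos: [0.4529, -0.3304, 0.1931]
orientation: [3.14, -0.001, 3.139]
ft_force: [0.1, -0.2, 0.1]
finger_gap: 0.0602
grip_force: 0.0
```

Call:
send_rows(
  commands=[
    [[0,0,0,0,0,0,0.06],[0,0,0,0,0,0,0.06]],
  ],
)

```text
clock: 45.7
tool_pos: [0.4536, -0.3282, 0.1938]
orientation: [3.14, -0.0, -3.141]
ft_force: [0.6, -0.8, -0.7]
finger_gap: 0.0598
grip_force: 0.0
```

Call:
send_rows(
  commands=[
    [[0,0,0,-0.0006,-0.001,0.01,0.06],[0,0,0,0,0,0.018,0.06],[0,0,0,0,0,0.02,0.06],[0,0,0,0,0,0.02,0.06],[0,0,0,0,0,0.016,0.06],[0,0,0,0,0,0.012,0.06],[0,0,0,0,0,0.008,0.06],[0,0,0,0,0,0.003,0.06],[0,0,0,0,0,0,0.06],[0,0,0,0,0,0,0.06]],
  ],
)

```text
clock: 46.7
tool_pos: [0.4551, -0.3309, 0.0877]
orientation: [-3.141, 0.002, 3.141]
ft_force: [-0.5, -0.5, -0.4]
finger_gap: 0.0601
grip_force: 0.0
```

Call:
send_rows(
  commands=[
    [[0,0,0,0.0007,0.0013,0.001,0.06],[0,0,0,0,0,0,0.052],[0,0,0,0,0,0,0.046],[0,0,0,0,0,0,0.042],[0,0,0,0,0,0,0.039],[0,0,0,0,0,0,0.037],[0,0,0,0,0,0,0.035],[0,0,0,0,0,0,0.033],[0,0,0,0,0,0,0.032],[0,0,0,0,0,0,0.032]],
  ],
)

```text
clock: 47.7
tool_pos: [0.454, -0.3295, 0.0864]
orientation: [-3.141, 0.001, 3.141]
ft_force: [-0.4, -0.0, 2.6]
finger_gap: 0.0346
grip_force: 59.6
```

Call:
send_rows(
  commands=[
    [[0,0,0,0,0,-0.006,0.032],[0,0,0,0,0,-0.014,0.032],[0,0,0,0,0,-0.018,0.032],[0,0,0,0,0,-0.02,0.032],[0,0,0,0,0,-0.02,0.032],[0,0,0,0,0,-0.02,0.032],[0,0,0,0,0,-0.016,0.032],[0,0,0,0,0,-0.006,0.032]],
  ],
)

```text
clock: 48.5
tool_pos: [0.4545, -0.3297, 0.2077]
orientation: [-3.14, 0.003, 3.141]
ft_force: [0.3, 0.3, -2.4]
finger_gap: 0.0342
grip_force: 59.9
```

Call:
send_rows(
  commands=[
    [[0,0,0,-0.004,0.0054,0,0.032],[0,0,0,-0.008,0.013,0,0.032],[0,0,0,-0.0155,0.0258,0,0.032],[0,0,0,-0.0155,0.0258,0,0.032],[0,0,0,-0.0155,0.0258,0,0.032],[0,0,0,-0.0155,0.0258,0,0.032],[0,0,0,-0.0155,0.0258,0,0.032],[0,0,0,-0.0155,0.0258,0,0.032],[0,0,0,-0.0155,0.0258,0,0.032],[0,0,0,-0.0155,0.0258,0,0.032],[0,0,0,-0.0155,0.0258,0,0.032],[0,0,0,-0.0155,0.0258,0,0.032],[0,0,0,-0.0155,0.0258,0,0.032],[0,0,0,-0.0155,0.0258,0,0.032],[0,0,0,-0.01,0.017,0,0.032],[0,0,0,-0.005,0.008,0,0.032],[0,0,0,0,0,0,0.032],[0,0,0,0,0,0,0.032]],
  ],
)

```text
clock: 50.3
tool_pos: [0.6662, 0.0235, 0.2054]
orientation: [-3.141, -0.001, 3.141]
ft_force: [-0.1, -0.5, -1.2]
finger_gap: 0.0344
grip_force: 60.0
```

Call:
send_rows(
  commands=[
    [[0,0,0,0,0,0.006,0.032],[0,0,0,0,0,0.014,0.032],[0,0,0,0,0,0.018,0.032],[0,0,0,0,0,0.018,0.032],[0,0,0,0,0,0.018,0.032],[0,0,0,0,0,0.016,0.032],[0,0,0,0,0,0.012,0.032],[0,0,0,0,0,0.006,0.032],[0,0,0,0,0,0.003,0.032],[0,0,0,0,0,0,0.032],[0,0,0,0,0,0,0.032],[0,0,0,0,0,0,0.032]],
  ],
)

```text
clock: 51.5
tool_pos: [0.6677, 0.0237, 0.0961]
orientation: [-3.142, 0.002, 3.141]
ft_force: [0.6, 1.0, -0.9]
finger_gap: 0.0344
grip_force: 60.0
```

Call:
send_rows(
  commands=[
    [[0,0,0,0,-0.0008,0.004,0.032],[0,0,0,0,0,0.002,0.032],[0,0,0,0,0,0.001,0.032],[0,0,0,0,0,0,0.032],[0,0,0,0,0,0,0.032]],
  ],
)

```text
clock: 52.0
tool_pos: [0.667, 0.0228, 0.0881]
orientation: [-3.142, 0.001, 3.141]
ft_force: [0.0, -0.5, -1.3]
finger_gap: 0.0346
grip_force: 60.0
```

Call:
send_rows(
  commands=[
    [[0,0,0,-0.0008,0,0.0006,0.032],[0,0,0,0,0,0.0006,0.032],[0,0,0,0,0,0.0005,0.032],[0,0,0,0,0,0,0.032],[0,0,0,0,0,0,0.032]],
  ],
)

```text
clock: 52.5
tool_pos: [0.6678, 0.0228, 0.0865]
orientation: [-3.142, 0.001, 3.141]
ft_force: [-0.1, -0.7, -1.2]
finger_gap: 0.0343
grip_force: 60.0
```

Call:
send_rows(
  commands=[
    [[0,0,0,0,0,0.0005,0.032],[0,0,0,0,0,0.0005,0.032],[0,0,0,0,0,0,0.032],[0,0,0,0,0,0,0.032]],
  ],
)

```text
clock: 52.9
tool_pos: [0.668, 0.0228, 0.0864]
orientation: [-3.142, 0.002, 3.141]
ft_force: [-1.5, -0.9, 5.6]
finger_gap: 0.0347
grip_force: 60.7
```

Call:
send_rows(
  commands=[
    [[0,0,0,0,0,0,0.036],[0,0,0,0,0,0,0.039],[0,0,0,0,0,0,0.043],[0,0,0,0,0,0,0.05],[0,0,0,0,0,0,0.058],[0,0,0,0,0,0,0.06],[0,0,0,0,0,0,0.06],[0,0,0,0,0,-0.006,0.06],[0,0,0,0,0,-0.016,0.06],[0,0,0,0,0,-0.022,0.06],[0,0,0,0,0,-0.022,0.06],[0,0,0,0.002,-0.002,-0.016,0.06],[0,0,0,0,0,-0.006,0.06],[0,0,0,0,0,0,0.06],[0,0,0,0,0,0,0.06]],
  ],
)

```text
clock: 54.4
tool_pos: [0.6654, 0.0208, 0.1729]
orientation: [-3.142, -0.0, 3.141]
ft_force: [-0.4, 0.2, -0.4]
finger_gap: 0.06
grip_force: 0.0
```

```bash
cat >> h.py <<'E'
def shift(c,d,P,box=40):
    """move on plane P z of the patch about P from saved view d to the current view c"""
    u0=proj(d,[P])[0]; u,v=u0.astype(int); t=cv2.cvtColor(d["img"],7)[v-box:v+box,u-box:u+box]
    g=cv2.cvtColor(c["img"],7); uc,vc=proj(c,[P])[0].astype(int); m=box+12; y0,x0=vc-m,uc-m
    k=4; q=cv2.matchTemplate(cv2.resize(g[y0:vc+m,x0:uc+m],None,fx=k,fy=k,interpolation=2),cv2.resize(t,None,fx=k,fy=k,interpolation=2),cv2.TM_CCOEFF_NORMED)
    _,s,_,loc=cv2.minMaxLoc(q); w=np.array([x0+loc[0]/k+box,y0+loc[1]/k+box])
    return s,(hit(c,w,P[2])-hit(d,(u,v),P[2])).round(4)
E
python3 - <<'E'
from h import *
s=readout.observe(); print(s["clock"],s["tool_pos"],s["orientation"],s["finger_gap"])
c=frame("wrist"); np.savez("w10.npz",**c); d=dict(np.load("w6.npz"))
for b in(20,30): print(shift(c,d,(.6668,.0225,.104),b))
look(c,[("sq",(.6668,.0225,.104),.018)])
# fixed reference: tray corner region
e=hit(d,(400,245),.022)[0]; print(shift(c,d,(*e,.022),15))
E
```

```text
54.4 [0.66543743 0.0208291  0.17286393] [-3.14158430e+00 -2.79430835e-04  3.14115656e+00] 0.059994148778342186
(0.9899566173553467, array([[ 0.0004, -0.0002]]))
(0.9762743711471558, array([[0.0002, 0.    ]]))
sq [318.6 218. ] 28.1 [((np.float32(317.4), np.float32(213.7), np.float32(29.2)), array([0.6639, 0.0217])), ((np.float32(320.4), np.float32(220.8), np.float32(28.3)), array([0.6687, 0.0236])), ((np.float32(320.4), np.float32(220.8), np.float32(24.8)), array([0.6687, 0.0236]))]
(0.9997069835662842, array([[-0.0009,  0.0005]]))
```

The square bottle is back within about 1 mm. Now the round bottle.

Call:
send_rows(
  commands=[
    [[0,0,0,0.004,-0.01,0,0.06],[0,0,0,0.008,-0.02,0,0.06],[0,0,0,0.0112,-0.03,0,0.06],[0,0,0,0.0112,-0.03,0,0.06],[0,0,0,0.0112,-0.03,0,0.06],[0,0,0,0.0112,-0.03,0,0.06],[0,0,0,0.0112,-0.03,0,0.06],[0,0,0,0.0112,-0.03,0,0.06],[0,0,0,0.0112,-0.03,0,0.06],[0,0,0,0.0112,-0.03,0,0.06],[0,0,0,0.0112,-0.03,0,0.06],[0,0,0,0.0112,-0.03,0,0.06],[0,0,0,0.008,-0.02,0,0.06],[0,0,0,0.0035,-0.008,0,0.06],[0,0,0,0.001,-0.003,0,0.06],[0,0,0,0,0,0,0.06],[0,0,0,0,0,0,0.06]],
  ],
)

```text
clock: 56.15
tool_pos: [0.5294, -0.3391, 0.1733]
orientation: [3.141, 0.0, -3.141]
ft_force: [0.4, -0.9, -0.3]
finger_gap: 0.0598
grip_force: 0.0
```

Call:
send_rows(
  commands=[
    [[0,0,0,0,0,0.01,0.06],[0,0,0,0,0,0.016,0.06],[0,0,0,0,0,0.016,0.06],[0,0,0,0,0,0.014,0.06],[0,0,0,0,0,0.01,0.06],[0,0,0,0,0,0.006,0.06],[0,0,0,0,0,0.003,0.06],[0,0,0,0,0,0,0.06],[0,0,0,0,0,0,0.06]],
  ],
)

```text
clock: 57.05
tool_pos: [0.5296, -0.3403, 0.099]
orientation: [-3.141, 0.002, 3.141]
ft_force: [-0.4, -0.7, 0.7]
finger_gap: 0.0596
grip_force: 0.0
```

Call:
send_rows(
  commands=[
    [[0,0,0,0,0.0003,0.0035,0.06],[0,0,0,0,0,0,0.052],[0,0,0,0,0,0,0.046],[0,0,0,0,0,0,0.042],[0,0,0,0,0,0,0.039],[0,0,0,0,0,0,0.037],[0,0,0,0,0,0,0.035],[0,0,0,0,0,0,0.033],[0,0,0,0,0,0,0.032],[0,0,0,0,0,0,0.032]],
  ],
)

```text
clock: 58.05
tool_pos: [0.5294, -0.34, 0.0953]
orientation: [-3.141, 0.001, 3.141]
ft_force: [-1.2, 1.6, 3.2]
finger_gap: 0.0346
grip_force: 59.6
```

Call:
send_rows(
  commands=[
    [[0,0,0,0,0,-0.006,0.032],[0,0,0,0,0,-0.014,0.032],[0,0,0,0,0,-0.018,0.032],[0,0,0,0,0,-0.016,0.032],[0,0,0,0,0,-0.006,0.032],[0,0,0,0,0.005,0,0.032],[0,0,0,-0.003,0.012,0,0.032],[0,0,0,-0.005,0.022,0,0.032],[0,0,0,-0.007,0.028,0,0.032],[0,0,0,-0.008,0.028,0,0.032],[0,0,0,-0.012,0.026,0,0.032],[0,0,0,-0.012,0.026,0,0.032],[0,0,0,-0.012,0.026,0,0.032],[0,0,0,-0.014,0.026,0,0.032],[0,0,0,-0.016,0.022,0,0.032],[0,0,0,-0.016,0.016,0,0.032],[0,0,0,-0.012,0.01,0,0.032],[0,0,0,-0.006,0.006,0,0.032],[0,0,0,0,0,0,0.032],[0,0,0,0,0,0,0.032]],
  ],
)

```text
clock: 60.05
tool_pos: [0.6513, -0.0868, 0.1543]
orientation: [-3.141, -0.001, 3.141]
ft_force: [-1.0, -0.4, -2.1]
finger_gap: 0.0342
grip_force: 60.0
```

Call:
send_rows(
  commands=[
    [[0,0,0,0,0,0.006,0.032],[0,0,0,0,0,0.012,0.032],[0,0,0,0,0,0.014,0.032],[0,0,0,0,0,0.012,0.032],[0,0,0,0,0,0.006,0.032],[0,0,0,0,0,0.003,0.032],[0,0,0,0,0,0,0.032],[0,0,0,0,0,0,0.032],[0,0,0,0,0,0,0.032]],
  ],
)

```text
clock: 60.95
tool_pos: [0.6529, -0.0869, 0.1027]
orientation: [-3.141, 0.002, 3.141]
ft_force: [-0.2, -0.3, -2.5]
finger_gap: 0.0345
grip_force: 60.0
```

Target TCP is (0.6527, −0.087, 0.095).

Call:
send_rows(
  commands=[
    [[0,0,0,0,0,0.003,0.032],[0,0,0,0,0,0.002,0.032],[0,0,0,0,0,0.001,0.032],[0,0,0,0,0,0.0005,0.032],[0,0,0,0,0,0,0.032],[0,0,0,0,0,0,0.032]],
  ],
)

```text
clock: 61.55
tool_pos: [0.6524, -0.0869, 0.0955]
orientation: [-3.142, 0.001, 3.141]
ft_force: [0.2, -0.6, -1.3]
finger_gap: 0.0343
grip_force: 60.0
```

Call:
send_rows(
  commands=[
    [[0,0,0,-0.0003,0,0.0005,0.032],[0,0,0,0,0,0.0005,0.032],[0,0,0,0,0,0,0.032],[0,0,0,0,0,0,0.032]],
  ],
)

```text
clock: 61.95
tool_pos: [0.6528, -0.0869, 0.0953]
orientation: [-3.141, 0.002, 3.141]
ft_force: [-2.4, -0.2, 4.9]
finger_gap: 0.0341
grip_force: 60.3
```

Call:
send_rows(
  commands=[
    [[0,0,0,0,0,0,0.036],[0,0,0,0,0,0,0.039],[0,0,0,0,0,0,0.043],[0,0,0,0,0,0,0.05],[0,0,0,0,0,0,0.058],[0,0,0,0,0,0,0.06],[0,0,0,0,0,0,0.06],[0,0,0,0,0,-0.006,0.06],[0,0,0,0,0,-0.015,0.06],[0,0,0,0,0,-0.02,0.06],[0,0,0,0,0,-0.02,0.06],[0,0,0,0.003,0.001,-0.016,0.06],[0,0,0,0,0,-0.006,0.06],[0,0,0,0,0,0,0.06],[0,0,0,0,0,0,0.06]],
  ],
)

```text
clock: 63.45
tool_pos: [0.6493, -0.0858, 0.1769]
orientation: [3.142, -0.0, 3.141]
ft_force: [0.3, -0.3, 0.2]
finger_gap: 0.0602
grip_force: 0.0
```

```bash
python3 - <<'E'
from h import *
s=readout.observe(); print(s["clock"],s["tool_pos"],s["orientation"],s["finger_gap"])
c=frame("wrist"); np.savez("w11.npz",**c); d=dict(np.load("w5.npz"))
for b in(20,30): print(shift(c,d,(.652,-.087,.114),b),shift(c,d,(.6668,.0225,.104),b))
E
```

```text
63.45 [ 0.64928679 -0.08584407  0.17693151] [ 3.14158375e+00 -7.26572544e-05  3.14122275e+00] 0.06017285327036528
(0.9285280704498291, array([[ 0.0008, -0.0003]])) (0.990139901638031, array([[0.0004, 0.    ]]))
(0.9410346746444702, array([[ 0.0005, -0.0001]])) (0.9886263608932495, array([[0.0002, 0.    ]]))
```

Both bottles are back to within a millimetre. Now the flask.

Call:
send_rows(
  commands=[
    [[0,0,0,0.01,-0.009,0,0.06],[0,0,0,0.02,-0.017,0,0.06],[0,0,0,0.025,-0.0217,0,0.06],[0,0,0,0.025,-0.0217,0,0.06],[0,0,0,0.025,-0.0217,0,0.06],[0,0,0,0.025,-0.0217,0,0.06],[0,0,0,0.025,-0.0217,0,0.06],[0,0,0,0.025,-0.0217,0,0.06],[0,0,0,0.025,-0.0217,0,0.06],[0,0,0,0.025,-0.0217,0,0.06],[0,0,0,0.025,-0.0217,0,0.06],[0,0,0,0.012,-0.0104,0,0.06],[0,0,0,0.002,-0.002,0,0.06],[0,0,0,0,0,0,0.06],[0,0,0,0,0,0,0.06]],
  ],
)

```text
clock: 65.0
tool_pos: [0.3807, -0.319, 0.1772]
orientation: [3.141, 0.001, -3.142]
ft_force: [-0.5, -0.2, -0.0]
finger_gap: 0.0601
grip_force: 0.0
```

Call:
send_rows(
  commands=[
    [[0,0,0,0,0,0.01,0.06],[0,0,0,0,0,0.018,0.06],[0,0,0,0,0,0.02,0.06],[0,0,0,0,0,0.02,0.06],[0,0,0,0,0,0.016,0.06],[0,0,0,0,0,0.01,0.06],[0,0,0,0,0,0.006,0.06],[0,0,0,0,0,0.002,0.06],[0,0,0,0,0,0,0.06],[0,0,0,0,0,0,0.06]],
  ],
)

```text
clock: 66.0
tool_pos: [0.3811, -0.3198, 0.076]
orientation: [-3.141, 0.002, 3.141]
ft_force: [-1.0, -0.7, 0.4]
finger_gap: 0.06
grip_force: 0.0
```

Call:
send_rows(
  commands=[
    [[0,0,0,0.001,0,0.0035,0.06],[0,0,0,0,0,0.0007,0.05],[0,0,0,0,0,0,0.042],[0,0,0,0,0,0,0.037],[0,0,0,0,0,0,0.033],[0,0,0,0,0,0,0.03],[0,0,0,0,0,0,0.028],[0,0,0,0,0,0,0.026],[0,0,0,0,0,0,0.024],[0,0,0,0,0,0,0.024]],
  ],
)

```text
clock: 67.0
tool_pos: [0.3796, -0.3195, 0.0715]
orientation: [-3.141, 0.001, 3.141]
ft_force: [-0.8, 1.1, 5.9]
finger_gap: 0.0266
grip_force: 58.5
```

Call:
send_rows(
  commands=[
    [[0,0,0,0,0,-0.006,0.024],[0,0,0,0,0,-0.012,0.024],[0,0,0,0,0,-0.016,0.024],[0,0,0,0,0,-0.016,0.024],[0,0,0,0,0,-0.013,0.024],[0,0,0,0,0,-0.007,0.024],[0,0,0,-0.004,0.005,0,0.024],[0,0,0,-0.008,0.011,0,0.024],[0,0,0,-0.0195,0.0255,0,0.024],[0,0,0,-0.0195,0.0255,0,0.024],[0,0,0,-0.0195,0.0255,0,0.024],[0,0,0,-0.0195,0.0255,0,0.024],[0,0,0,-0.0195,0.0255,0,0.024],[0,0,0,-0.0195,0.0255,0,0.024],[0,0,0,-0.0195,0.0255,0,0.024],[0,0,0,-0.0195,0.0255,0,0.024],[0,0,0,-0.0195,0.0255,0,0.024],[0,0,0,-0.0195,0.0255,0,0.024],[0,0,0,-0.012,0.016,0,0.024],[0,0,0,-0.006,0.008,0,0.024]],
  ],
)

```text
clock: 69.0
tool_pos: [0.605, -0.0224, 0.1403]
orientation: [3.141, -0.001, -3.14]
ft_force: [0.1, -0.7, -0.7]
finger_gap: 0.0265
grip_force: 58.7
```

Call:
send_rows(
  commands=[
    [[0,0,0,0,0,0,0.024],[0,0,0,0,0,0.008,0.024],[0,0,0,0,0,0.014,0.024],[0,0,0,0,0,0.014,0.024],[0,0,0,0,0,0.012,0.024],[0,0,0,0,0,0.008,0.024],[0,0,0,0,0,0.004,0.024],[0,0,0,0,0,0.002,0.024],[0,0,0,0,0,0,0.024],[0,0,0,0,0,0,0.024]],
  ],
)

```text
clock: 70.0
tool_pos: [0.6051, -0.0246, 0.0798]
orientation: [-3.141, 0.002, 3.141]
ft_force: [0.4, 0.0, -0.9]
finger_gap: 0.0265
grip_force: 58.7
```

Call:
send_rows(
  commands=[
    [[0,0,0,0,0,0.004,0.024],[0,0,0,0,0,0.002,0.024],[0,0,0,0,0,0.001,0.024],[0,0,0,0,0,0.0005,0.024],[0,0,0,0,0,0,0.024],[0,0,0,0,0,0,0.024]],
  ],
)

```text
clock: 70.6
tool_pos: [0.6047, -0.0246, 0.0718]
orientation: [-3.142, 0.001, 3.141]
ft_force: [-1.1, 0.2, -1.1]
finger_gap: 0.0263
grip_force: 58.8
```

Call:
send_rows(
  commands=[
    [[0,0,0,-0.0003,0,0.0005,0.024],[0,0,0,0,0,0.0005,0.024],[0,0,0,0,0,0,0.024],[0,0,0,0,0,0,0.024]],
  ],
)

```text
clock: 71.0
tool_pos: [0.605, -0.0246, 0.0716]
orientation: [-3.142, 0.001, 3.141]
ft_force: [-2.5, 1.1, 4.9]
finger_gap: 0.0266
grip_force: 59.5
```

Call:
send_rows(
  commands=[
    [[0,0,0,0,0,0,0.028],[0,0,0,0,0,0,0.032],[0,0,0,0,0,0,0.036],[0,0,0,0,0,0,0.045],[0,0,0,0,0,0,0.055],[0,0,0,0,0,0,0.06],[0,0,0,0,0,0,0.06],[0,0,0,0,0,-0.006,0.06],[0,0,0,0,0,-0.012,0.06],[0,0,0,0,0,-0.02,0.06],[0,0,0,0,0,-0.02,0.06],[0,0,0,0,0,-0.02,0.06],[0,0,0,0,0,-0.009,0.06],[0,0,0,0,0,0,0.06],[0,0,0,0,0,0,0.06]],
  ],
)

```text
clock: 72.5
tool_pos: [0.6047, -0.0246, 0.1576]
orientation: [-3.142, 0.001, 3.141]
ft_force: [0.5, 0.3, 0.1]
finger_gap: 0.0602
grip_force: 0.0
```

```bash
python3 - <<'E'
from h import *
s=readout.observe(); print(s["clock"],s["tool_pos"],s["orientation"],s["finger_gap"])
c=frame("wrist"); np.savez("w12.npz",**c); d=dict(np.load("w3.npz"))
for b in(16,24): print(shift(c,d,(.605,-.0243,.102),b))
E
```

```text
72.5 [ 0.6047214  -0.02455839  0.15762742] [-3.14151482e+00  5.74051705e-04  3.14123275e+00] 0.060222772925827096
(0.9802336096763611, array([[0.0003, 0.0003]]))
(0.8695714473724365, array([[0.0003, 0.0003]]))
```

Call:
send_rows(
  commands=[
    [[0,0,0,0,0,-0.015,0.06],[0,0,0,0,0,-0.025,0.06],[0,0,0,0,0,-0.025,0.0854],[0,0,0,0.01,0,-0.025,0.0854],[0,0,0,0.01,0.003,-0.02,0.0854],[0,0,0,0.01,0.004,-0.016,0.0854],[0,0,0,0.008,0,0,0.0854],[0,0,0,0,0,0,0.0854],[0,0,0,0,0,0,0.0854]],
  ],
)

```text
clock: 73.45
tool_pos: [0.5662, -0.0176, 0.2821]
orientation: [-3.142, -0.002, 3.141]
ft_force: [-0.1, -0.0, 0.4]
finger_gap: 0.0853
grip_force: 0.0
```

```bash
python3 - <<'E'
from h import *
s=readout.observe(); print(s["clock"],s["tool_pos"],s["orientation"],s["ft_force"])
c=frame("wrist"); d=dict(np.load("w2.npz"))
for P in [(.605,-.0243,.102),(.652,-.087,.114),(.6668,.0225,.104)]: print(shift(c,d,P,16),shift(c,d,P,22))
a=frame("scene")["img"]; a=cv2.resize(a[90:290,100:520],(800,380)); w=c["img"][120:300,160:440]
cv2.imwrite("pics/end.png",np.vstack([a,np.pad(cv2.resize(w,(342,220)),((0,0),(0,458),(0,0)))])[:,:,::-1])
E
```

```text
73.45 [ 0.56619281 -0.01763591  0.28213399] [-3.14154028e+00 -1.74251264e-03  3.14111017e+00] [-0.05735329 -0.00919559  0.43663953]
(0.8595368266105652, array([[0.0002, 0.0003]])) (0.7847946286201477, array([[0.0002, 0.0003]]))
(0.9450894594192505, array([[ 0.0006, -0.    ]])) (0.9767264127731323, array([[0.0003, 0.    ]]))
(0.9712812304496765, array([[ 0.0002, -0.0001]])) (0.9824924468994141, array([[-0.    , -0.0001]]))
```

View pics/end.png

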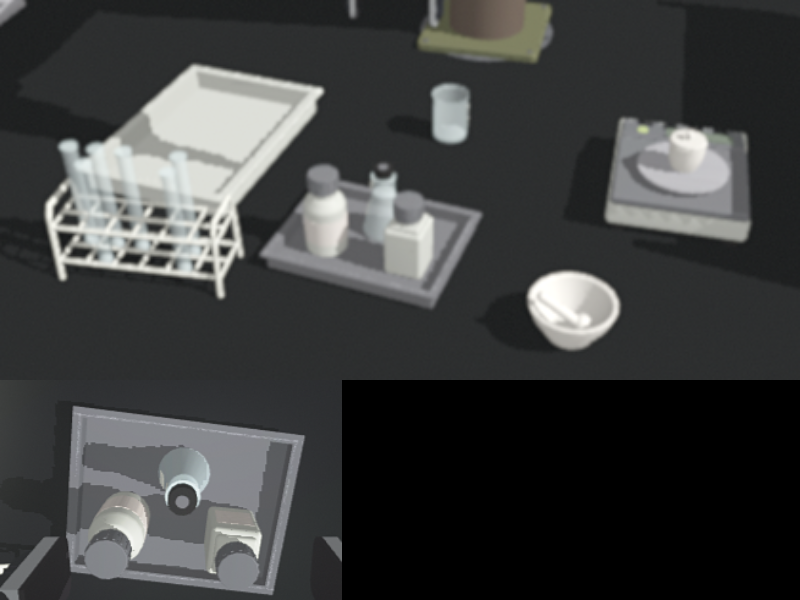

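The crucible stands on the pan at (687,150). All three containers are upright in the grey tray at their start places, within 1 mm. The rack, beaker and mortar look undisturbed.

```bash
python3 -c "
from station import r
print(r.finish_job())"
```

```text
the job is handed in; nothing more can be done
None
```

The job is handed in at about 74 s of the 141 s allowed: the crucible stands upright within about 2 mm of the pan centre, and both bottles and the flask are back upright at their start places to within about 1 mm by camera comparison. An early wrong-way turn swung the arm past the containers without touching anything.

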